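# Raise the plotter's guard window to its loading mark

## Task

Open the clear front window of the plotter's guard to its loading height: push it up with the fingertips from beneath the lip along its foot until the lip is level with the pointer clipped to the right-hand post, then leave it standing there and take the hand away. Only push, do not grip the lip, and do not disturb the cup, the ink bottle or the blue paperweight bar in front of the guard.

Things in the scene. Friction and masses are not known exactly. Their poses are not given: they have to be found in the camera images.
- guard: fixed guard over a small brush plotter, 430 mm wide, 330 deep, 245 high; two 30 mm square aluminium posts 430 mm tall at its front corners (205 mm left and right of its middle) joined by a head bar. Origin on the table under the middle of the window plane; x points into the guard, y left along the window, z up. The machine base (top 70 mm above the table) begins 7 mm inside the window plane.
- lip_nose (a point): middle of the lip's round front edge (11 mm thick), half-way up it. The lip is a plain aluminium ledge along the window's foot, 340 mm long along the guard's y, standing 45 mm out of the window plane to -x of the guard. Window shut: this point is 89.5 mm and the lip's underside 84 mm above the table, with free space beneath. Axes as the guard's.
- lip: the lip's aluminium ledge, 8 mm thick, pushed from beneath to raise the window. Its place is point lip_nose (this origin is only a reference: on the table under the middle of the window plane when the window is shut, rising with it)
- tread: black rubber tread strip on top of the lip, 330 x 24 x 6 mm; press it down if the window has gone too high. Fingers on tread and ledge at once count as gripping the lip. Its origin is the same reference as body lip's
- window (a joint): height of the window above shut, in m (0 = shut, upper stop 0.165). It slides straight up between the posts. Two steel counterweights on belts balance it: it stays wherever it is left and takes about 3 to 6 N to move up or down. 380 mm wide clear pane in an aluminium frame
- pointer_tip (a point): the loading mark: tip of a flat black pointer 6 mm thick (half-way up it), fixed by a clip to the front of the right-hand post (at -y of the guard), beside the right-hand end of the lip's path. Its height is 75 to 145 mm above that of lip_nose with the window shut
- cup: loose paper cup, 74 mm across the rim, 85 mm tall, standing on the table in front of the guard off to one side; origin at the middle of its underside
- ink: loose black ink bottle, 52 mm across, 95 mm tall, standing on the table in front of the guard off to the other side; origin at the middle of its underside
- ruler: loose blue paperweight bar, 30 x 160 x 16 mm, lying on the table farther out in front of the guard, to its left; origin at the middle of its underside

How it is judged:
By the outcome, as a careful person would: the job done as asked, in the order asked, and still so for the second after the job is handed in, with the robot touching nothing.
It also fails if it takes over 38 s, if anything falls off the work surface, if the arm or the gripper's body presses on something with over 40 N, if the wrist force passes 120 N, or if a joint passes its speed limit or range.

## Robot

A 6-joint arm with a two-finger parallel gripper is mounted at the origin on the work surface. World frame = base frame: x ahead of the robot, y to its left, z up, the work surface at z = 0. Lengths are in m, angles in rad, forces in N, time in s.
With the tool pointing down it reaches from about 0.325 to 0.9 m from the base axis. Payload 6.1 kg.
Tool frame: the origin (TCP) lies between the finger pads; the fingertips stand 25 mm ahead of it and the grasp point (between the pads) lies 6 mm ahead of it; z points along the fingers, y is the direction in which the jaws open and shut (so a half turn about z gives the same grasp; the last joint's range is limited). The gripper opens to 87 mm and grips with 3 to 60 N. Pads are 19 mm wide; open, the fingers measure 117 mm over their backs; the gripper's body (75 mm by 190 mm) begins 51 mm behind the grasp point.
Start: joints at [1.172, 0.22, 1.526, -0, 1.395, -0.126], TCP at [0.168, 0.602, 0.248] pointing down, gripper open.
Joint ranges: [-2.98, 2.98], [-0.91, 2.08], [0.09, 2.57], [-1.24, 4.39], [0.2, 2.65], [-2.68, 2.68]. Speed limits (rad/s): [2.57, 2.57, 3.01, 3.14, 3.14, 3.14].

## Interface

Orientations are given as a unit quaternion [w, x, y, z].
In Python, from rig import readout, snapshot, job_done gives the robot as it stands.
- The arm moves only by the shell command python3 -m creep 'ROWS' [FORCE]. ROWS is a JSON object of lists of equal length, an entry for each row: "angular": the turn, a rotation vector about the tool's x, y, z in degrees, a list of three; "dp": the shift along the tool's x, y, z in m, a list of three; "hand": the opening, from 0 (shut) to 1 (fully open). In form: {"angular": [[ax, ay, az], ...], "dp": [[dx, dy, dz], ...], "hand": [hand, ...]}. A call has 1 to 8 rows; each row is the pose to reach, as a shift and turn from the pose measured when the call began, along the tool's axes at that moment; what a row does not reach only later rows make up. A row lasts 1/12 s, in which the tool goes at most 41.7 mm and 7.16 degrees, less where a joint would pass 70% of its speed; a pose out of reach is approached as far as the arm can. A call with a gripper value outside its range is refused whole. The fingers move at their own pace and stop on an object; FORCE is the grip in N (left out, the last holds). Time passes only in rows, so rows that repeat a pose let the fingers close. It gives the time, the measured TCP pose, the force and the opening at its end, in the units of the state.
- readout.get_state(): the state, without advancing time (a new reading comes with each control period).
- snapshot(name): name is "scene" or "top" or "wrist"; returns a dict with "color" (400x640x3 uint8, red, green, blue), "fx", "fy", "cx", "cy" (pixels), "cam_to_world" (4x4, takes a point from camera to world coordinates). Camera axes: x right, y down, z forward; pixel columns grow to the right and rows downward; lengths in m; the calibration is good to about 2 mm. A picture is of the moment at which its call begins. There is no depth.
- job_done(): hands the job in, once; it reports no verdict.
The state is a dict: "time_s": time; "qpos": joint angles; "qvel": joint speeds; "joint_efforts": joint torques, N m; "position": TCP position; "tool_rot": TCP orientation; "force": force on the tool from outside, world axes, zero at the start; "torque": the same for the moment, N m; "width": finger opening in m.
Only numpy, scipy, OpenCV 4.12 (cv2) and the standard library are available. Lean on these libraries where they do the work, as an engineer would, in place of code of your own. Each camera call takes 0.05 s, during which the arm holds its last target.

## Working session

There is one attempt and no reset: what is moved stays moved. The work goes in short steps, Python scripts to look and compute and a shell command to move; the robot and the scene stay as the last step left them, time stands still between calls to the robot, and variables do not carry over. Pictures are saved under pics/ and viewed, and the job is handed in when it is done.

```bash
mkdir -p pics; ls; python3 - <<'E'
from rig import readout, snapshot
import cv2, numpy as np
print(readout.get_state())
for n in ["scene","top","wrist"]:
    s=snapshot(n); cv2.imwrite(f"pics/{n}0.png",s["color"][:,:,::-1]); print(n,s["fx"],s["fy"],s["cx"],s["cy"],np.round(s["cam_to_world"],4).tolist())
E
```

```text
pics
{'time_s': 0.0, 'qpos': array([ 1.17189092e+00,  2.21237357e-01,  1.52763482e+00, -2.96620319e-05,
        1.39470243e+00, -1.26097963e-01]), 'qvel': array([-0.0004106 , -0.00035106, -0.00107513, -0.00142586,  0.00021856,
       -0.00056832]), 'joint_efforts': array([-3.28195915e-05, -4.94624376e+01, -3.87365699e+01,  7.01122871e-02,
        5.73283515e-02, -1.52577240e-04]), 'position': array([0.16817929, 0.60133814, 0.24641771]), 'tool_rot': array([-2.43055847e-04,  1.35978473e-01,  9.90711296e-01, -9.60814300e-04]), 'force': array([0.53893891, 0.21933223, 0.00613786]), 'torque': array([0.04986907, 0.01097167, 0.05146279]), 'width': 0.08703590132785433}
scene 423.69911238335965 423.69911238335965 318.99759525092395 204.1806988238268 [[-0.9601, -0.2366, 0.1493, 0.4003], [-0.2795, 0.7889, -0.5473, 0.5511], [0.0117, -0.5672, -0.8235, 0.9269], [0.0, 0.0, 0.0, 1.0]]
top 370.07432288135533 370.07432288135533 315.0275540570542 197.919949270948 [[0.0075, -0.9912, 0.1324, 0.4465], [-0.9992, -0.0023, 0.0396, 0.0193], [-0.0389, -0.1326, -0.9904, 0.8981], [0.0, 0.0, 0.0, 1.0]]
wrist 300.85229308939273 300.85229308939273 319.2418909286496 206.36577903748633 [[0.2693, 0.9321, 0.2421, 0.1026], [0.9631, -0.2601, -0.0698, 0.62], [-0.0021, 0.2519, -0.9677, 0.3836], [0.0, 0.0, 0.0, 1.0]]
```

View pics/scene0.png

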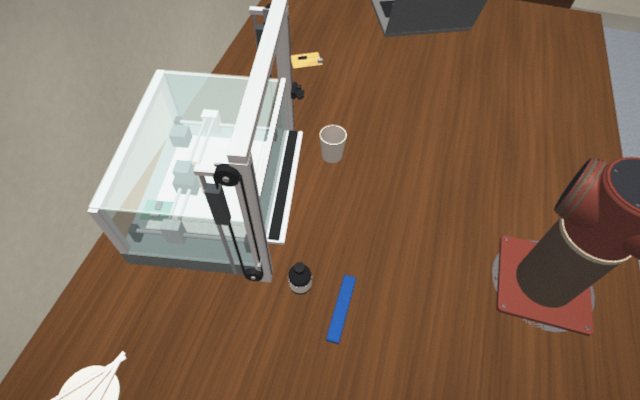

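View pics/top0.png

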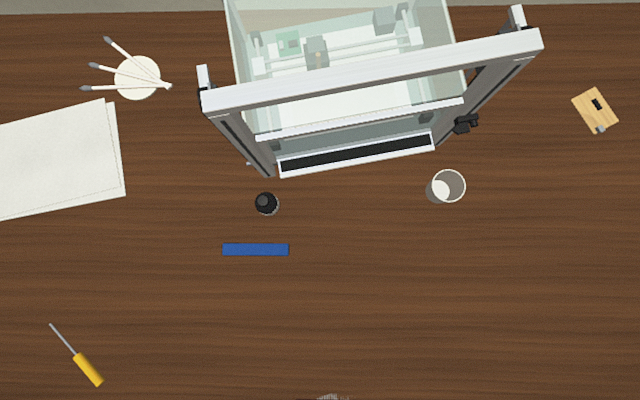

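View pics/wrist0.png

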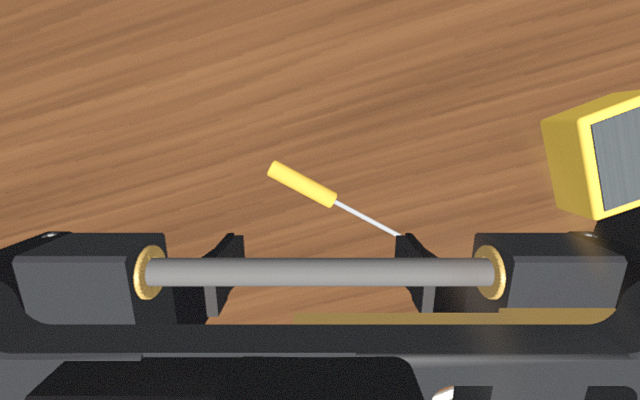

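```bash
python3 - <<'E'
import cv2
t=cv2.imread("pics/top0.png"); s=cv2.imread("pics/scene0.png")
cv2.imwrite("pics/t1.png",cv2.resize(t[90:210,250:500],None,fx=3.2,fy=3.2,interpolation=cv2.INTER_CUBIC))
cv2.imwrite("pics/s1.png",cv2.resize(s[60:260,200:350],None,fx=3,fy=3,interpolation=cv2.INTER_CUBIC))
E
```

```text
(no output)
```

View pics/t1.png

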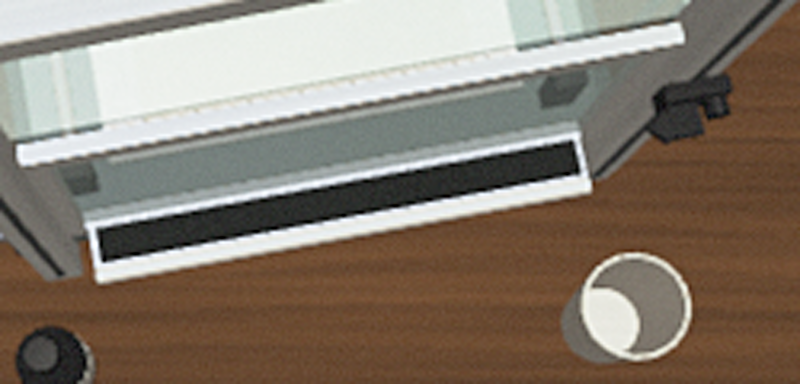

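View pics/s1.png

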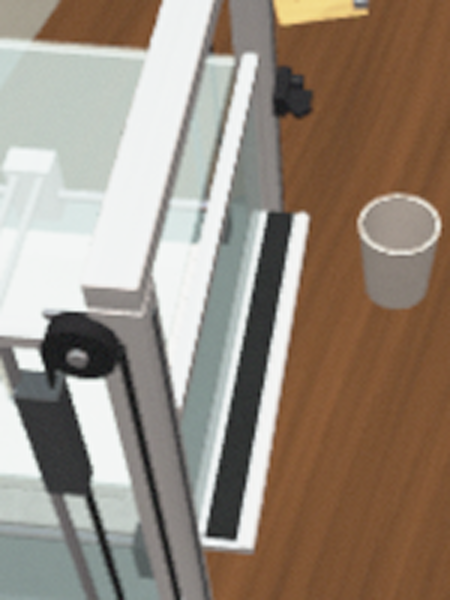

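```bash
cat > h.py <<'E'
import numpy as np, cv2
from rig import readout, snapshot
from scipy.spatial.transform import Rotation as R
def ray(s,u,v):
    T=np.array(s["cam_to_world"]); d=T[:3,:3]@np.array([(u-s["cx"])/s["fx"],(v-s["cy"])/s["fy"],1]); return T[:3,3],d/np.linalg.norm(d)
def onz(s,u,v,z):
    o,d=ray(s,u,v); return o+d*(z-o[2])/d[2]
def tri(a,b):
    (o1,d1),(o2,d2)=a,b
    A=np.stack([d1,-d2],1); t=np.linalg.lstsq(A,o2-o1,rcond=None)[0]
    p,q=o1+t[0]*d1,o2+t[1]*d2; return (p+q)/2,np.linalg.norm(p-q)
def Rt():
    q=readout.get_state()["tool_rot"]; return R.from_quat([q[1],q[2],q[3],q[0]])
E
python3 - <<'E'
from h import *
t=snapshot("top"); s=snapshot("scene")
k=3.2
T=lambda u,v:(250+u/k,90+v/k)
S=lambda u,v:(200+u/3,60+v/3)
for n,a,z in [("noseL",(99,283),.0895),("noseR",(591,190),.0895),("trdFL",(103,264),.098),("trdFR",(580,174),.098),("trdBL",(99,231),.098),("trdBR",(575,138),.098)]:
    print(n,np.round(onz(t,*T(*a),z),4))
for n,a,z in [("noseL",(250,549),.0895),("noseR",(306,214),.0895),("trdFL",(236,538),.098),("trdFR",(292,214),.098)]:
    print("s",n,np.round(onz(s,*S(*a),z),4))
print("tri",tri(ray(t,*T(670,142)),ray(s,*S(305,110))), tri(ray(t,*T(715,112)),ray(s,*S(310,97))))
for n,a,z in [("cup rim",(636,306),.085),("ink top",(42,352),.095)]: print(n,np.round(onz(t,*T(*a),z),4))
for a in [(223,243),(289,243),(222,256),(289,256)]: print(np.round(onz(t,*a,.016),4))
print(readout.get_state()["time_s"])
for nm,im,c in (("t2",t["color"],(445,110,490,145)),("s2",s["color"],(280,70,315,110))):
    x0,y0,x1,y1=c; cv2.imwrite(f"pics/{nm}.png",cv2.resize(im[y0:y1,x0:x1,::-1],None,fx=12,fy=12,interpolation=cv2.INTER_CUBIC))
E
```

```text
noseL [0.5982 0.1281 0.0895]
noseR [ 0.6637 -0.213   0.0895]
trdFL [0.61   0.1244 0.098 ]
trdFR [ 0.6728 -0.2035  0.098 ]
trdBL [0.6333 0.1276 0.098 ]
trdBR [ 0.6983 -0.2009  0.098 ]
s noseL [0.5994 0.1196 0.0895]
s noseR [ 0.6637 -0.2233  0.0895]
s trdFL [0.6105 0.1181 0.098 ]
s trdFR [ 0.673  -0.2118  0.098 ]
tri (array([ 0.66172673, -0.22595447,  0.20888673]), np.float64(0.0019351212143592477)) (array([ 0.67510275, -0.25671849,  0.19810141]), np.float64(0.014230062329731567))
cup rim [ 0.5831 -0.242   0.085 ]
ink top [0.549  0.1657 0.095 ]
[0.4551 0.274  0.016 ]
[0.4563 0.1156 0.016 ]
[0.4244 0.2751 0.016 ]
[0.4258 0.1151 0.016 ]
0.25
```

View pics/t2.png

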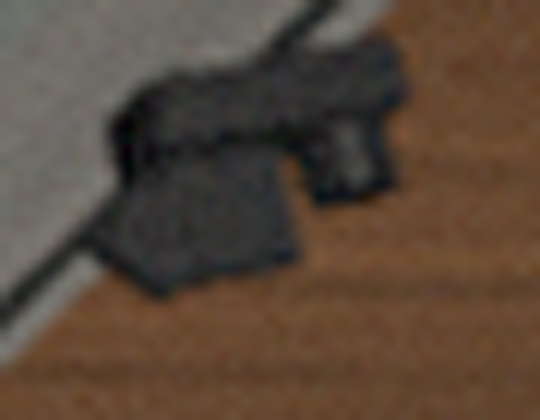

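View pics/s2.png

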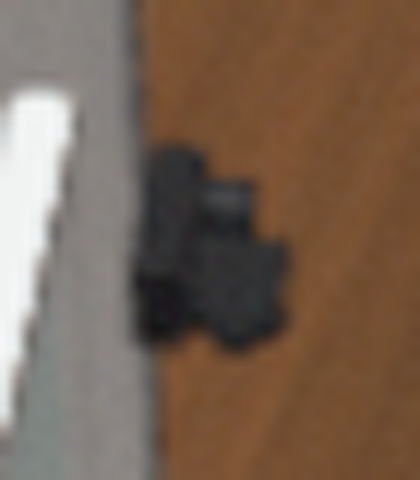

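```bash
python3 -m creep '{"angular":[[0,0,-6],[0,0,-12],[0,0,-18],[0,0,-24],[0,0,-27],[0,0,-27],[0,0,-27],[0,0,-27]],"dp":[[-0.03,-0.02,-0.01],[-0.064,-0.04,-0.023],[-0.098,-0.06,-0.035],[-0.13,-0.08,-0.047],[-0.165,-0.1,-0.058],[-0.2,-0.12,-0.07],[-0.23,-0.14,-0.08],[-0.26,-0.158,-0.09]],"hand":[0,0,0,0,0,0,0,0]}' 20
python3 - <<'E'
from h import *
s=readout.get_state(); print(s["time_s"],s["qpos"].round(3),s["position"].round(3)); print(Rt().as_matrix().round(3))
E
```

```text
time_s: 0.92
position: [0.3771, 0.3777, 0.3379]
tool_rot: [0.0, -0.099, 0.995, -0.0]
force: [0.9, 0.2, 0.2]
width: 0.0413
0.9167 [ 6.390e-01 -4.400e-02  1.641e+00 -1.000e-03  1.545e+00 -1.130e+00] [0.377 0.378 0.338]
[[-0.98  -0.197  0.   ]
 [-0.197  0.98  -0.001]
 [-0.    -0.001 -1.   ]]
```

```bash
python3 -m creep '{"angular":[[0,0,3],[0,0,6],[0,0,10],[0,-3,10],[0,-6,10],[0,-10,10],[0,-10,10],[0,-10,10]],"dp":[[0.005,-0.04,0],[0.01,-0.08,0],[0.015,-0.12,0],[0.02,-0.16,0],[0.025,-0.2,0],[0.03,-0.24,0],[0.035,-0.28,0],[0.04,-0.32,0]],"hand":[0,0,0,0,0,0,0,0]}'
python3 - <<'E'
from h import *
s=readout.get_state(); print(s["time_s"],s["qpos"].round(4),s["position"].round(4)); print(Rt().as_matrix().round(3))
E
```

```text
time_s: 1.58
position: [0.4, 0.0548, 0.3385]
tool_rot: [0.088, -0.012, 0.996, 0.008]
force: [1.9, -0.1, -0.3]
width: 0.0008
1.5833 [-0.0869 -0.5389  2.0383  0.0337  1.4684 -1.6827] [0.4    0.0548 0.3385]
[[-0.984 -0.026  0.175]
 [-0.023  1.     0.018]
 [-0.176  0.014 -0.984]]
```

```bash
cat > k.py <<'E'
from h import *
from scipy.optimize import least_squares
P=[.381,.545,.26,.228,.078]
def fk(q,P=P):
    a,b,c,h,d=P
    A=R.from_euler("z",q[0])
    RR=A*R.from_euler("y",q[1]+q[2])*R.from_euler("z",q[3])*R.from_euler("y",q[4])*R.from_euler("z",q[5]+np.pi/2)
    w=np.array([a*np.sin(q[1])+b*np.sin(q[1]+q[2]),d,h+a*np.cos(q[1])+b*np.cos(q[1]+q[2])])
    return A.apply(w)+c*RR.as_matrix()[:,2],RR
LO=np.array([-2.98,-.91,.09,-1.24,.2,-2.68])+.03; HI=np.array([2.98,2.08,2.57,4.39,2.65,2.68])-.03
def ik(p,Rm,q0):
    def f(q):
        pp,RR=fk(q); return np.r_[(pp-p)*5,(RR.inv()*Rm).as_rotvec()]
    r=least_squares(f,np.clip(q0,LO+.01,HI-.01),bounds=(LO,HI)); return r.x,np.abs(r.fun).max()
def level(yaw,pitch): # tool x up, z forward; pitch>0 = fingers point up
    return R.from_matrix(np.array([[0,0,1],[0,-1,0],[1,0,0]])) if False else R.from_euler("zy",[yaw,-pitch],degrees=True)*R.from_matrix(np.array([[0,0,1],[0,-1,0],[1,0,0]]))
E
python3 - <<'E'
from k import *
for q,p in [([1.17189,.22124,1.52763,0,1.3947,-.1261],[.16818,.60134,.24642]),([.639,-.044,1.641,-.001,1.545,-1.13],[.377,.378,.338])]: print(fk(q)[0].round(4),p)
s=readout.get_state(); q=s["qpos"]; p,RR=fk(q); print(p,(RR.inv()*Rt()).magnitude())
for yaw in(-10,0,10):
  for pitch in (-20,-10,0,10):
    for z in (.055,.2):
      x,e=ik(np.array([.632,-.04,z]),level(yaw,pitch),[-.1,.3,2.2,3,.9,-1.6]); print(yaw,pitch,z,x.round(2),round(e,4))
E
```

```text
[0.1687 0.6011 0.2432] [0.16818, 0.60134, 0.24642]
[0.3774 0.3773 0.3344] [0.377, 0.378, 0.338]
[0.39907075 0.05228732 0.33792821] 4.914150413294532e-16
-10 -20 0.055 [-0.19  0.23  2.34  3.14  0.65 -1.63] 0.0
-10 -20 0.2 [-0.19 -0.16  2.35  3.13  0.28 -1.63] 0.0
-10 -10 0.055 [-0.19  0.34  2.34  3.12  0.94 -1.59] 0.0
-10 -10 0.2 [-0.19 -0.09  2.39  3.11  0.56 -1.58] 0.0
-10 0 0.055 [-0.2   0.48  2.3   3.12  1.21 -1.56] 0.0
-10 0 0.2 [-0.2   0.02  2.4   3.11  0.85 -1.55] 0.0
-10 10 0.055 [-0.19  0.63  2.24  3.13  1.47 -1.54] 0.0
-10 10 0.2 [-0.19  0.16  2.37  3.12  1.14 -1.53] 0.0
0 -20 0.055 [-0.3   0.22  2.34  2.68  0.68 -1.31] 0.0
0 -20 0.2 [-0.3  -0.17  2.35  2.27  0.38 -0.85] 0.0
0 -10 0.055 [-0.31  0.34  2.34  2.76  0.96 -1.4 ] 0.0
0 -10 0.2 [-0.31 -0.1   2.4   2.59  0.62 -1.16] 0.0
0 0 0.055 [-0.32  0.48  2.31  2.8   1.23 -1.46] 0.0
0 0 0.2 [-0.32  0.01  2.4   2.73  0.89 -1.3 ] 0.0
0 10 0.055 [-0.31  0.63  2.24  2.83  1.49 -1.49] 0.0
0 10 0.2 [-0.31  0.16  2.38  2.81  1.17 -1.38] 0.0
10 -20 0.055 [-0.41  0.25  2.31  2.29  0.78 -1.05] 0.0
10 -20 0.2 [-0.41 -0.13  2.32  1.9   0.59 -0.55] 0.0
10 -10 0.055 [-0.42  0.36  2.31  2.43  1.02 -1.23] 0.0
10 -10 0.2 [-0.42 -0.06  2.37  2.21  0.77 -0.89] 0.0
10 0 0.055 [-0.43  0.49  2.28  2.51  1.27 -1.36] 0.0
10 0 0.2 [-0.43  0.04  2.37  2.4   0.99 -1.11] 0.0
10 10 0.055 [-0.42  0.64  2.22  2.55  1.51 -1.44] 0.0
10 10 0.2 [-0.42  0.18  2.35  2.51  1.24 -1.25] 0.0
```

```bash
cat > plan.py <<'E'
from k import *
def plan(q1,n,k0=0):
    q0=readout.get_state()["qpos"]; p0,R0=fk(q0); prev=R0; pp=p0
    M=[];D=[]
    for i in range(1,n+1):
        q=q0+(q1-q0)*i/n; p,RR=fk(q)
        M.append((R0.inv()*RR).as_rotvec(degrees=True).round(0).astype(int).tolist()); D.append(R0.inv().apply(p-p0).round(3).tolist())
        print(i,p.round(3),"z",RR.as_matrix()[:,2].round(2),"step",round(np.degrees((prev.inv()*RR).magnitude()),1),round(np.linalg.norm(p-pp)*1000)); prev=RR;pp=p
    return M,D
E
python3 - <<'E'
from plan import *
for p in ([.5,-.04,.2],[.52,-.04,.15],[.53,-.04,.1]):
    x,e=ik(np.array(p),level(0,-10),[-.3,0,2.3,2.7,.9,-1.4]); print(p,x.round(3),e)
x,e=ik(np.array([.52,-.04,.15]),level(0,-10),[-.3,0,2.3,2.7,.9,-1.4])
plan(x,26)
E
```

```text
[0.5, -0.04, 0.2] [-0.516 -0.449  2.54   1.706  0.605 -0.382] 0.24129246211809396
[0.52, -0.04, 0.15] [-0.495 -0.13   2.54   2.257  0.807 -0.992] 0.2330706007385036
[0.53, -0.04, 0.1] [-0.445  0.116  2.54   2.557  1.018 -1.301] 0.15151113830366825
1 [0.406 0.067 0.323] z [ 0.17  0.1  -0.98] step 5.7 22
2 [0.412 0.082 0.31 ] z [ 0.18  0.18 -0.97] step 5.8 21
3 [0.419 0.096 0.299] z [ 0.18  0.26 -0.95] step 5.9 19
4 [0.426 0.109 0.289] z [ 0.19  0.33 -0.92] step 6.0 18
5 [0.434 0.121 0.281] z [ 0.21  0.41 -0.89] step 6.2 16
6 [0.442 0.131 0.275] z [ 0.22  0.47 -0.85] step 6.3 15
7 [0.451 0.14  0.269] z [ 0.25  0.53 -0.81] step 6.4 13
8 [0.46  0.148 0.265] z [ 0.27  0.58 -0.77] step 6.5 12
9 [0.469 0.153 0.262] z [ 0.31  0.63 -0.72] step 6.6 11
10 [0.479 0.156 0.259] z [ 0.34  0.66 -0.66] step 6.7 11
11 [0.489 0.157 0.257] z [ 0.38  0.69 -0.61] step 6.8 11
12 [0.5   0.156 0.255] z [ 0.43  0.71 -0.56] step 6.9 11
13 [0.51  0.153 0.253] z [ 0.48  0.72 -0.5 ] step 7.0 11
14 [0.521 0.148 0.25 ] z [ 0.52  0.72 -0.45] step 7.0 12
15 [0.531 0.14  0.248] z [ 0.58  0.71 -0.4 ] step 7.1 13
16 [0.541 0.13  0.244] z [ 0.63  0.69 -0.36] step 7.2 14
17 [0.55  0.118 0.24 ] z [ 0.68  0.66 -0.32] step 7.3 16
18 [0.558 0.104 0.235] z [ 0.73  0.63 -0.28] step 7.3 17
19 [0.565 0.088 0.228] z [ 0.77  0.58 -0.25] step 7.4 18
20 [0.571 0.071 0.221] z [ 0.82  0.53 -0.22] step 7.4 20
21 [0.575 0.052 0.212] z [ 0.86  0.47 -0.2 ] step 7.5 21
22 [0.578 0.032 0.201] z [ 0.89  0.41 -0.19] step 7.5 22
23 [0.578 0.012 0.189] z [ 0.92  0.34 -0.19] step 7.6 24
24 [ 0.576 -0.01   0.176] z [ 0.95  0.26 -0.19] step 7.6 25
25 [ 0.573 -0.031  0.162] z [ 0.96  0.19 -0.2 ] step 7.6 26
26 [ 0.567 -0.052  0.146] z [ 0.97  0.11 -0.21] step 7.7 27
```

```bash
python3 - <<'E'
from plan import *
for yaw in (-20,-10,0,11,20,30):
  for pitch in (-20,-10,0):
    o=[]
    for y in (-.04,):
     for z in (.065,.12,.2,.26):
      for xx in np.arange(.5,.66,.01):
        b=min((ik(np.array([xx,y,z]),level(yaw,pitch),s)[::-1] for s in ([-.3,0.3,2.3,2.7,.9,-1.4],)),key=lambda t:t[0])
        if b[0]<1e-3: o.append((z,round(xx,2),b[1].round(2).tolist())); break
    print(yaw,pitch,[(a,b,c[2:5]) for a,b,c in o])
E
```

```text
-20 -20 [(0.065, np.float64(0.55), [2.52, 3.55, 0.71]), (0.12, np.float64(0.56), [2.51, 3.66, 0.55]), (0.2, np.float64(0.55), [2.53, 3.99, 0.35]), (0.26, np.float64(0.65), [2.23, 4.22, 0.32])]
-20 -10 [(0.065, np.float64(0.54), [2.54, 3.44, 0.99]), (0.12, np.float64(0.56), [2.53, 3.5, 0.82]), (0.2, np.float64(0.57), [2.52, 3.62, 0.6]), (0.26, np.float64(0.56), [2.52, 3.8, 0.43])]
-20 0 [(0.065, np.float64(0.53), [2.52, 3.4, 1.29]), (0.12, np.float64(0.55), [2.53, 3.42, 1.12]), (0.2, np.float64(0.57), [2.53, 3.48, 0.87]), (0.26, np.float64(0.57), [2.52, 3.55, 0.7])]
-10 -20 [(0.065, np.float64(0.56), [2.53, 3.07, 0.65]), (0.12, np.float64(0.57), [2.53, 3.06, 0.48]), (0.2, np.float64(0.57), [2.51, 2.99, 0.23])]
-10 -10 [(0.065, np.float64(0.56), [2.53, 3.07, 0.96]), (0.12, np.float64(0.58), [2.52, 3.08, 0.78]), (0.2, np.float64(0.58), [2.53, 3.05, 0.53]), (0.26, np.float64(0.57), [2.54, 2.98, 0.34])]
-10 0 [(0.065, np.float64(0.54), [2.53, 3.05, 1.29]), (0.12, np.float64(0.57), [2.52, 3.07, 1.1]), (0.2, np.float64(0.58), [2.54, 3.07, 0.84]), (0.26, np.float64(0.58), [2.54, 3.05, 0.65])
[... 1577 characters left out ...]
), (0.12, np.float64(0.53), [2.52, 2.07, 1.33]), (0.2, np.float64(0.55), [2.52, 2.03, 1.19]), (0.26, np.float64(0.55), [2.52, 1.96, 1.12])]
30 -20 [(0.065, np.float64(0.5), [2.48, 1.62, 1.18]), (0.12, np.float64(0.5), [2.51, 1.55, 1.18]), (0.2, np.float64(0.5), [2.5, 1.46, 1.2]), (0.26, np.float64(0.5), [2.47, 1.39, 1.22])]
30 -10 [(0.065, np.float64(0.5), [2.48, 1.74, 1.33]), (0.12, np.float64(0.5), [2.52, 1.69, 1.31]), (0.2, np.float64(0.5), [2.54, 1.62, 1.28]), (0.26, np.float64(0.5), [2.52, 1.57, 1.28])]
30 0 [(0.065, np.float64(0.5), [2.44, 1.81, 1.49]), (0.12, np.float64(0.5), [2.5, 1.79, 1.46]), (0.2, np.float64(0.51), [2.52, 1.78, 1.39]), (0.26, np.float64(0.51), [2.52, 1.74, 1.36])]
```

```bash
python3 - <<'E'
from plan import *
for p in ([.562,-.067,.2],[.562,-.067,.065],[.628,-.0435,.065],[.628,-.0435,.22]):
    x,e=ik(np.array(p),level(20,-10),[-.4,0,2.3,2.,1.1,-1.]); print(p,x.round(3),e)
x,e=ik(np.array([.562,-.067,.2]),level(20,-10),[-.4,0,2.3,2.,1.1,-1.])
M,D=plan(x,21); print(M[:8]);print(D[:8])
E
```

```text
[0.562, -0.067, 0.2] [-0.672 -0.155  2.452  1.823  1.058 -0.687] 9.71445146547012e-16
[0.562, -0.067, 0.065] [-0.672  0.277  2.4    1.998  1.186 -1.084] 7.846221727891844e-10
[0.628, -0.0435, 0.065] [-0.521  0.367  2.266  2.129  1.104 -1.079] 1.8030577031424855e-11
[0.628, -0.0435, 0.22] [-0.521 -0.05   2.309  1.92   0.937 -0.684] 3.497202527569243e-14
1 [0.405 0.063 0.322] z [ 0.17  0.1  -0.98] step 6.8 20
2 [0.412 0.072 0.307] z [ 0.16  0.18 -0.97] step 7.0 19
3 [0.418 0.081 0.294] z [ 0.17  0.26 -0.95] step 7.2 17
4 [0.425 0.09  0.284] z [ 0.17  0.33 -0.93] step 7.3 15
5 [0.433 0.096 0.274] z [ 0.19  0.4  -0.9 ] step 7.5 14
6 [0.442 0.102 0.266] z [ 0.21  0.47 -0.86] step 7.6 13
7 [0.451 0.106 0.26 ] z [ 0.24  0.53 -0.82] step 7.7 12
8 [0.46  0.108 0.254] z [ 0.27  0.58 -0.77] step 7.9 11
9 [0.47  0.108 0.25 ] z [ 0.31  0.62 -0.72] step 8.0 11
10 [0.481 0.106 0.247] z [ 0.35  0.66 -0.67] step 8.1 11
11 [0.492 0.101 0.244] z [ 0.4   0.68 -0.61] step 8.2 12
12 [0.502 0.094 0.241] z [ 0.46  0.7  -0.55] step 8.3 13
13 [0.513 0.085 0.239] z [ 0.51  0.7  -0.5 ] step 8.4 14
14 [0.523 0.074 0.236] z [ 0.57  0.69 -0.44] step 8.4 16
15 [0.533 0.06  0.233] z [ 0.63  0.67 -0.39] step 8.5 17
16 [0.542 0.043 0.23 ] z [ 0.69  0.64 -0.34] step 8.6 19
17 [0.549 0.025 0.226] z [ 0.74  0.6  -0.3 ] step 8.6 20
18 [0.555 0.004 0.221] z [ 0.8   0.55 -0.25] step 8.7 22
19 [ 0.56  -0.018  0.215] z [ 0.84  0.49 -0.22] step 8.7 23
20 [ 0.562 -0.042  0.208] z [ 0.89  0.42 -0.19] step 8.8 25
21 [ 0.562 -0.067  0.2  ] z [ 0.93  0.34 -0.16] step 8.8 26
[[-5, 1, 5], [-9, 1, 10], [-14, 2, 16], [-18, 3, 21], [-23, 3, 27], [-27, 4, 34], [-32, 5, 40], [-36, 6, 46]]
[[-0.003, 0.01, 0.017], [-0.007, 0.019, 0.033], [-0.012, 0.028, 0.047], [-0.017, 0.036, 0.059], [-0.023, 0.042, 0.07], [-0.03, 0.047, 0.079], [-0.038, 0.051, 0.087], [-0.047, 0.053, 0.094]]
```

```bash
python3 -m creep '{"angular":[[-5,1,5],[-9,1,10],[-14,2,16],[-18,3,21],[-23,3,27],[-27,4,34],[-32,5,40],[-36,6,46]],"dp":[[-0.003,0.010,0.017],[-0.007,0.019,0.033],[-0.012,0.028,0.047],[-0.017,0.036,0.059],[-0.023,0.042,0.07],[-0.030,0.047,0.079],[-0.038,0.051,0.087],[-0.047,0.053,0.094]],"hand":[0,0,0,0,0,0,0,0]}'
cat > next.py <<'E'
from plan import *
import sys
s=readout.get_state(); print(s["time_s"],s["qpos"].round(3),s["position"].round(4))
p=[float(v) for v in sys.argv[1:4]]
x,e=ik(np.array(p),level(float(sys.argv[4]),float(sys.argv[5])),[-.5,.1,2.3,2.,1.1,-.9]); print(x.round(3),e)
M,D=plan(x,int(sys.argv[6])); print(M[:8]);print(D[:8])
E
python3 next.py .562 -.067 .2 20 -10 17
```

```text
time_s: 2.25
position: [0.4617, 0.1106, 0.2547]
tool_rot: [0.023, 0.333, 0.883, 0.33]
force: [0.2, 0.2, -0.4]
width: 0.0002
2.25 [-0.387 -0.339  2.179  0.696  1.334 -1.418] [0.4617 0.1106 0.2547]
[-0.672 -0.155  2.452  1.823  1.058 -0.687] 1.6986412276764895e-13
1 [0.474 0.072 0.236] z [ 0.29  0.6  -0.74] step 6.2 8
2 [0.481 0.073 0.234] z [ 0.33  0.63 -0.7 ] step 6.3 8
3 [0.489 0.072 0.233] z [ 0.37  0.65 -0.66] step 6.4 8
4 [0.497 0.071 0.231] z [ 0.41  0.67 -0.62] step 6.4 8
5 [0.504 0.068 0.23 ] z [ 0.45  0.68 -0.57] step 6.5 8
6 [0.512 0.064 0.229] z [ 0.5   0.69 -0.53] step 6.5 9
7 [0.52  0.058 0.228] z [ 0.54  0.69 -0.49] step 6.6 9
8 [0.527 0.051 0.227] z [ 0.59  0.68 -0.45] step 6.6 10
9 [0.534 0.043 0.226] z [ 0.63  0.66 -0.4 ] step 6.7 11
10 [0.54  0.033 0.224] z [ 0.67  0.64 -0.37] step 6.7 12
11 [0.546 0.022 0.223] z [ 0.72  0.62 -0.33] step 6.7 13
12 [0.551 0.009 0.22 ] z [ 0.76  0.58 -0.29] step 6.8 13
13 [ 0.555 -0.004  0.218] z [ 0.8   0.54 -0.26] step 6.8 14
14 [ 0.558 -0.018  0.214] z [ 0.83  0.5  -0.23] step 6.8 15
15 [ 0.561 -0.034  0.21 ] z [ 0.87  0.45 -0.2 ] step 6.9 16
16 [ 0.562 -0.05   0.205] z [ 0.9   0.4  -0.18] step 6.9 17
17 [ 0.562 -0.067  0.2  ] z [ 0.93  0.34 -0.16] step 6.9 18
[[-4, 0, 5], [-7, 0, 10], [-11, 1, 16], [-14, 1, 21], [-18, 2, 26], [-21, 2, 32], [-25, 3, 37], [-28, 3, 43]]
[[-0.005, 0.004, 0.005], [-0.01, 0.008, 0.01], [-0.017, 0.011, 0.013], [-0.024, 0.014, 0.015], [-0.032, 0.016, 0.016], [-0.041, 0.017, 0.017], [-0.05, 0.018, 0.016], [-0.06, 0.017, 0.015]]
```

```bash
python3 - <<'E'
from h import *
from scipy.optimize import least_squares
Q=[[1.17189,.22124,1.52763,0,1.3947,-.1261],[.639,-.044,1.641,-.001,1.545,-1.13],[-.0869,-.5389,2.0383,.0337,1.4684,-1.6827]]
X=[[.16818,.60134,.24642],[.3771,.3777,.3379],[.4,.0548,.3385]]
s=readout.get_state(); Q.append(s["qpos"]);X.append(s["position"])
def fk(q,P):
    a,b,c,h,d,e,g=P
    A=R.from_euler("z",q[0]); B=A*R.from_euler("y",q[1]); F=A*R.from_euler("y",q[1]+q[2]); F4=F*R.from_euler("z",q[3]); F5=F4*R.from_euler("y",q[4])
    return A.apply([0,d,h])+B.apply([0,0,a])+F.apply([0,0,b])+F4.apply([0,e,0])+F5.apply([g,0,c])
f=lambda P:np.concatenate([fk(q,P)-x for q,x in zip(Q,X)])
r=least_squares(f,[.381,.545,.26,.228,.04,.04,0]); print(r.x.round(4),np.abs(r.fun).max())
s=readout.get_state();q=s["qpos"]
E
```

```text
[ 0.4028  0.5302  0.3215  0.2705  0.0851 -0.0071 -0.0107] 0.00949451993178796
```

```bash
python3 - <<'E'
from k import *
s=readout.get_state(); p,RR=fk(s["qpos"]); print(p,s["position"],(RR.inv()*Rt()).as_rotvec(degrees=True))
print("diff in F frames")
q=s["qpos"];A=R.from_euler("z",q[0]);F=A*R.from_euler("y",q[1]+q[2]);F4=F*R.from_euler("z",q[3]);F5=F4*R.from_euler("y",q[4])
d=s["position"]-p
for X in(A,F,F4,F5):print(X.inv().apply(d).round(4))
E
```

```text
[0.4663574  0.06918704 0.23899535] [0.46168038 0.1105621  0.25467136] [-1.34179651e-14  8.74652537e-15 -1.28216111e-14]
diff in F frames
[-0.0199  0.0365  0.0157]
[-0.0098  0.0365 -0.0234]
[ 0.0159  0.0343 -0.0234]
[0.0265 0.0343 0.01  ]
```

```bash
cat > fit.py <<'E'
from h import *
from scipy.optimize import least_squares
import json,os
D=json.load(open("data.json")) if os.path.exists("data.json") else [[[1.17189,.22124,1.52763,0,1.3947,-.1261],[.16818,.60134,.24642]],[[.639,-.044,1.641,-.001,1.545,-1.13],[.3771,.3777,.3379]],[[-.0869,-.5389,2.0383,.0337,1.4684,-1.6827],[.4,.0548,.3385]]]
s=readout.get_state(); D.append([s["qpos"].tolist(),s["position"].tolist()]); json.dump(D,open("data.json","w"))
def fkp(q,P):
    a,b,c,h,d,e,g,k,r0=P
    A=R.from_euler("z",q[0]); B=A*R.from_euler("y",q[1]); F=A*R.from_euler("y",q[1]+q[2]); F4=F*R.from_euler("z",q[3]); F5=F4*R.from_euler("y",q[4])
    return A.apply([r0,d,h])+B.apply([0,0,a])+F.apply([k,0,b])+F4.apply([0,e,0])+F5.apply([g,0,c])
P0=np.array([.381,.545,.26,.228,.04,.04,0,0,0])
f=lambda P:np.r_[np.concatenate([fkp(q,P)-x for q,x in D]),(P-P0)*.01]
r=least_squares(f,P0); n=3*len(D); print(r.x.round(4),(r.fun[:n].reshape(-1,3)*1000).round(1).tolist())
json.dump(r.x.tolist(),open("P.json","w"))
E
python3 fit.py
```

```text
[ 4.116e-01  5.479e-01  3.176e-01  3.110e-01  7.860e-02  0.000e+00
  1.000e-04  5.230e-02 -1.000e-04] [[-0.0, 0.0, -0.0], [-0.0, -0.0, 0.0], [-0.0, -0.0, -0.0], [0.0, -0.0, -0.0]]
```

```bash
python3 - <<'E'
s=open("k.py").read()
i=s.index("P=[");j=s.index("LO=")
s=s[:i]+'''def fk(q):
    a,b,c,h,d,k=.4116,.5479,.3176,.311,.0786,.0523
    A=R.from_euler("z",q[0]); B=A*R.from_euler("y",q[1]); F=A*R.from_euler("y",q[1]+q[2]); F5=F*R.from_euler("z",q[3])*R.from_euler("y",q[4])
    return A.apply([0,d,h])+B.apply([0,0,a])+F.apply([k,0,b])+F5.apply([0,0,c]), F5*R.from_euler("z",q[5]+np.pi/2)
'''+s[j:]
open("k.py","w").write(s)
E
python3 - <<'E'
from plan import *
s=readout.get_state(); print(fk(s["qpos"])[0],s["position"])
for yaw in (-20,0,11,20,30,40):
  for pitch in (-20,-10,0):
    o=[]
    for z in (.065,.12,.2,.24):
      for xx in np.arange(.5,.66,.01):
        b=ik(np.array([xx,-.05,z]),level(yaw,pitch),[-.5,0.3,2.3,2.2,.9,-1.2])
        if b[1]<1e-3: o.append((z,round(float(xx),2),b[0][1:].round(2).tolist())); break
    print(yaw,pitch,o)
E
```

```text
[0.46186739 0.11044413 0.25466292] [0.46168038 0.1105621  0.25467136]
-20 -20 [(0.065, 0.53, [0.3, 2.52, 3.48, 0.94, -1.8]), (0.12, 0.55, [0.08, 2.53, 3.56, 0.74, -1.91]), (0.2, 0.57, [-0.19, 2.52, 3.77, 0.5, -2.17]), (0.24, 0.56, [-0.37, 2.54, 3.98, 0.38, -2.4])]
-20 -10 [(0.065, 0.5, [0.52, 2.53, 3.4, 1.33, -1.65]), (0.12, 0.54, [0.28, 2.54, 3.45, 1.09, -1.73]), (0.2, 0.57, [-0.04, 2.54, 3.53, 0.8, -1.86]), (0.24, 0.58, [-0.17, 2.52, 3.6, 0.67, -1.95])]
-20 0 [(0.065, 0.5, [0.77, 2.45, 3.39, 1.64, -1.55]), (0.12, 0.51, [0.51, 2.53, 3.4, 1.47, -1.6]), (0.2, 0.56, [0.16, 2.53, 3.44, 1.14, -1.7]), (0.24, 0.57, [0.01, 2.54, 3.47, 1.0, -1.75])]
0 -20 [(0.065, 0.55, [0.27, 2.53, 2.54, 0.93, -1.37]), (0.12, 0.57, [0.05, 2.54, 2.47, 0.75, -1.21]), (0.2, 0.59, [-0.22, 2.52, 2.24, 0.53, -0.9]), (0.24, 0.58, [-0.39, 2.54, 1.97, 0.46, -0.61])]
0 -10 [(0.065, 0.53, [0.51, 2.52, 2.54, 1.31, -1.51]), (0.12, 0.57, [0.27, 2.52, 2.58, 1.09, -1.38]), (0.2, 0.59, [-0.05, 2.54, 2.51, 0.83, -1.2]), (0.24, 0.6, [-0.18, 2.53, 2.44, 0.71, -1.08])]
0 0 [(0.065, 0.5, [0.78, 2.48, 2.44, 1.66, -1.65]), (0.12, 
[... 1732 characters left out ...]
.12, 0.5, [0.54, 2.35, 1.61, 1.56, -1.32]), (0.2, 0.5, [0.23, 2.44, 1.61, 1.55, -1.1]), (0.24, 0.5, [0.07, 2.47, 1.6, 1.55, -0.97])]
40 -20 [(0.065, 0.5, [0.5, 2.24, 1.35, 1.38, -0.93]), (0.12, 0.5, [0.32, 2.29, 1.33, 1.41, -0.8]), (0.2, 0.5, [0.07, 2.32, 1.3, 1.46, -0.6]), (0.24, 0.5, [-0.04, 2.32, 1.29, 1.49, -0.49])]
40 -10 [(0.065, 0.5, [0.62, 2.21, 1.41, 1.48, -1.15]), (0.12, 0.5, [0.44, 2.27, 1.4, 1.5, -1.03]), (0.2, 0.5, [0.18, 2.33, 1.39, 1.54, -0.83]), (0.24, 0.5, [0.06, 2.34, 1.39, 1.56, -0.72])]
40 0 [(0.065, 0.5, [0.75, 2.16, 1.45, 1.6, -1.35]), (0.12, 0.5, [0.58, 2.23, 1.45, 1.61, -1.24]), (0.2, 0.5, [0.32, 2.31, 1.46, 1.63, -1.06]), (0.24, 0.5, [0.18, 2.33, 1.47, 1.64, -0.95])]
```

```bash
python3 next.py .55 -.072 .2 20 -10 16
```

```text
2.25 [-0.387 -0.339  2.179  0.696  1.334 -1.418] [0.4617 0.1106 0.2547]
[-0.868  0.043  2.458  1.755  1.232 -0.872] 1.2156942119645461e-14
1 [0.468 0.111 0.249] z [ 0.28  0.61 -0.74] step 6.7 8
2 [0.475 0.111 0.245] z [ 0.31  0.64 -0.7 ] step 6.8 8
3 [0.482 0.109 0.241] z [ 0.35  0.67 -0.66] step 6.8 8
4 [0.489 0.106 0.238] z [ 0.39  0.69 -0.61] step 6.9 9
5 [0.497 0.1   0.236] z [ 0.43  0.71 -0.56] step 6.9 10
6 [0.505 0.093 0.234] z [ 0.47  0.71 -0.52] step 7.0 11
7 [0.513 0.084 0.232] z [ 0.52  0.71 -0.47] step 7.0 12
8 [0.521 0.074 0.23 ] z [ 0.57  0.7  -0.43] step 7.1 13
9 [0.528 0.061 0.228] z [ 0.62  0.68 -0.38] step 7.1 15
10 [0.535 0.046 0.225] z [ 0.67  0.66 -0.34] step 7.1 16
11 [0.54  0.03  0.223] z [ 0.72  0.62 -0.3 ] step 7.2 17
12 [0.545 0.012 0.22 ] z [ 0.77  0.58 -0.27] step 7.2 19
13 [ 0.549 -0.007  0.216] z [ 0.81  0.53 -0.24] step 7.2 20
14 [ 0.551 -0.028  0.211] z [ 0.86  0.47 -0.21] step 7.2 21
15 [ 0.551 -0.049  0.206] z [ 0.89  0.41 -0.18] step 7.3 22
16 [ 0.55  -0.072  0.2  ] z [ 0.93  0.34 -0.16] step 7.3 24
[[-3, 1, 6], [-7, 2, 11], [-10, 3, 17], [-14, 3, 23], [-17, 4, 29], [-21, 5, 35], [-25, 5, 41], [-28, 6, 47]]
[[-0.005, 0.001, 0.006], [-0.011, 0.002, 0.011], [-0.019, 0.003, 0.015], [-0.027, 0.003, 0.017], [-0.037, 0.003, 0.018], [-0.048, 0.003, 0.018], [-0.06, 0.001, 0.016], [-0.072, -0.002, 0.014]]
```

```bash
python3 -m creep '{"angular":[[-3,1,6],[-7,2,11],[-10,3,17],[-14,3,23],[-17,4,29],[-21,5,35],[-25,5,41],[-28,6,47]],"dp":[[-0.005,0.001,0.006],[-0.011,0.002,0.011],[-0.019,0.003,0.015],[-0.027,0.003,0.017],[-0.037,0.003,0.018],[-0.048,0.003,0.018],[-0.06,0.001,0.016],[-0.072,-0.002,0.014]],"hand":[0,0,0,0,0,0,0,0]}'
python3 next.py .55 -.072 .2 20 -10 9
```

```text
time_s: 2.92
position: [0.5202, 0.0735, 0.2293]
tool_rot: [-0.076, 0.623, 0.573, 0.527]
force: [-0.9, -0.6, -0.8]
width: 0.0005
2.9167 [-0.626 -0.15   2.318  1.22   1.28  -1.132] [0.5202 0.0735 0.2293]
[-0.868  0.043  2.458  1.755  1.232 -0.872] 1.2156942119645461e-14
1 [0.527 0.062 0.227] z [ 0.61  0.68 -0.39] step 6.3 13
2 [0.533 0.05  0.226] z [ 0.66  0.66 -0.36] step 6.3 14
3 [0.538 0.036 0.223] z [ 0.7   0.63 -0.32] step 6.3 15
4 [0.543 0.021 0.221] z [ 0.75  0.6  -0.29] step 6.4 16
5 [0.547 0.004 0.218] z [ 0.79  0.56 -0.26] step 6.4 17
6 [ 0.549 -0.013  0.214] z [ 0.83  0.51 -0.23] step 6.4 18
7 [ 0.551 -0.032  0.21 ] z [ 0.86  0.46 -0.2 ] step 6.4 19
8 [ 0.551 -0.052  0.205] z [ 0.9   0.4  -0.18] step 6.4 20
9 [ 0.55  -0.072  0.2  ] z [ 0.93  0.34 -0.16] step 6.4 21
[[-3, 1, 5], [-7, 2, 10], [-10, 2, 16], [-14, 3, 21], [-18, 4, 26], [-22, 5, 31], [-25, 6, 36], [-29, 7, 41]]
[[-0.01, 0.008, -0.003], [-0.02, 0.016, -0.008], [-0.032, 0.024, -0.013], [-0.044, 0.031, -0.02], [-0.058, 0.038, -0.028], [-0.072, 0.044, -0.038], [-0.087, 0.05, -0.048], [-0.103, 0.054, -0.059]]
```

```bash
python3 -m creep '{"angular":[[-3,1,5],[-7,2,10],[-10,2,16],[-14,3,21],[-18,4,26],[-22,5,31],[-25,6,36],[-29,7,41]],"dp":[[-0.01,0.008,-0.003],[-0.02,0.016,-0.008],[-0.032,0.024,-0.013],[-0.044,0.031,-0.020],[-0.058,0.038,-0.028],[-0.072,0.044,-0.038],[-0.087,0.05,-0.048],[-0.103,0.054,-0.059]],"hand":[0,0,0,0,0,0,0,0]}'
python3 - <<'E'
from h import *
s=snapshot("wrist"); cv2.imwrite("pics/w1.png",s["color"][:,:,::-1]); print(np.round(s["cam_to_world"],3))
np.save("w1.npy",s,allow_pickle=True)
E
python3 next.py .555 -.07 .15 20 -10 4
```

```text
time_s: 3.58
position: [0.5517, -0.0525, 0.2059]
tool_rot: [-0.132, 0.749, 0.166, 0.627]
force: [-0.7, 0.1, 0.3]
width: 0.0002
[[ 0.415 -0.379  0.827  0.44 ]
 [-0.91  -0.183  0.373 -0.103]
 [ 0.011 -0.907 -0.421  0.298]
 [ 0.     0.     0.     1.   ]]
3.6333 [-0.845  0.031  2.441  1.699  1.241 -0.898] [ 0.551  -0.0536  0.204 ]
[-0.851  0.239  2.418  1.822  1.257 -1.035] 6.2450045135165055e-15
1 [ 0.553 -0.058  0.191] z [ 0.91  0.39 -0.17] step 1.4 13
2 [ 0.554 -0.062  0.178] z [ 0.91  0.37 -0.17] step 1.4 14
3 [ 0.555 -0.066  0.164] z [ 0.92  0.36 -0.16] step 1.5 14
4 [ 0.555 -0.07   0.15 ] z [ 0.93  0.34 -0.16] step 1.5 15
[[-1, 0, 1], [-2, 1, 2], [-3, 1, 3], [-4, 1, 4]]
[[-0.012, 0.004, 0.002], [-0.025, 0.009, 0.004], [-0.039, 0.013, 0.005], [-0.054, 0.016, 0.007]]
```

View pics/w1.png

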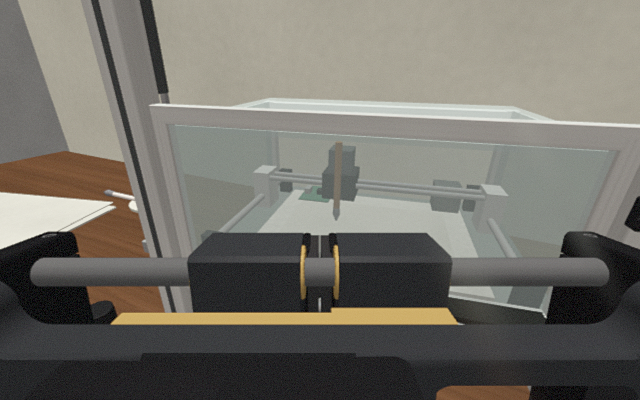

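```bash
python3 next.py .575 -.085 .21 10 -10 3
```

```text
3.6333 [-0.845  0.031  2.441  1.699  1.241 -0.898] [ 0.551  -0.0536  0.204 ]
[-0.747 -0.034  2.493  1.992  1.039 -0.916] 4.5449796703955756e-11
1 [ 0.562 -0.064  0.207] z [ 0.93  0.33 -0.17] step 4.8 15
2 [ 0.57  -0.075  0.209] z [ 0.95  0.25 -0.17] step 4.8 13
3 [ 0.575 -0.085  0.21 ] z [ 0.97  0.17 -0.17] step 4.8 12
[[-5, 0, 1], [-9, 1, 3], [-14, 1, 4]]
[[0.004, 0.014, 0.005], [0.007, 0.027, 0.008], [0.008, 0.038, 0.008]]
```

```bash
python3 -m creep '{"angular":[[-5,0,1],[-9,1,3],[-14,1,4],[-14,1,4]],"dp":[[0.004,0.014,0.005],[0.007,0.027,0.008],[0.008,0.038,0.008],[0.008,0.038,0.008]],"hand":[0,0,0,0]}'
python3 - <<'E'
from h import *
s=snapshot("wrist"); cv2.imwrite("pics/w2.png",s["color"][:,:,::-1]); print(np.round(s["cam_to_world"],3))
np.save("w2.npy",s,allow_pickle=True)
c=s["color"][150:300,430:640,::-1]; cv2.imwrite("pics/w2c.png",cv2.resize(c,None,fx=3.8,fy=3.8,interpolation=cv2.INTER_CUBIC))
E
```

```text
time_s: 3.97
position: [0.5749, -0.0837, 0.2105]
tool_rot: [-0.063, 0.761, 0.056, 0.643]
force: [-0.7, 0.2, -0.5]
width: 0.0005
[[ 0.166 -0.406  0.899  0.454]
 [-0.986 -0.048  0.161 -0.106]
 [-0.022 -0.913 -0.408  0.301]
 [ 0.     0.     0.     1.   ]]
```

View pics/w2.png

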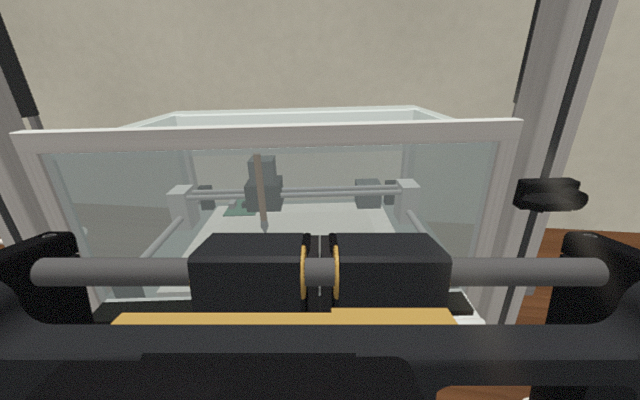

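View pics/w2c.png

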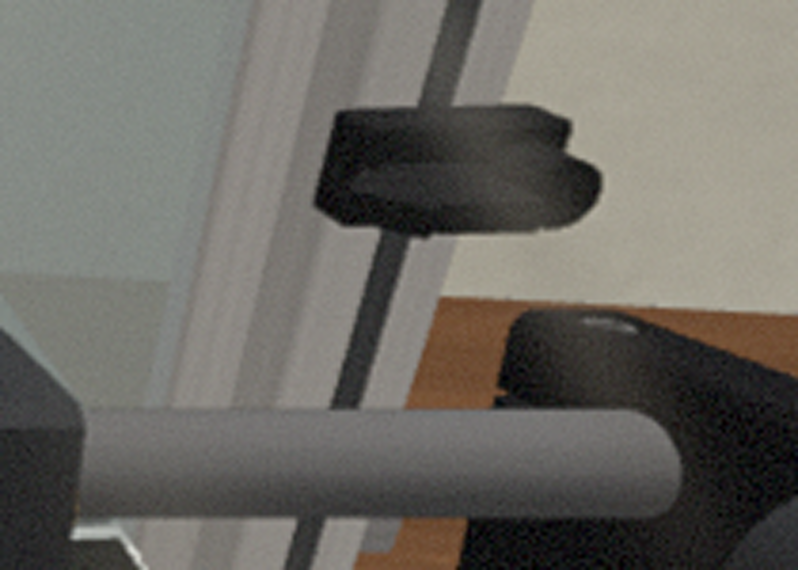

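```bash
python3 - <<'E'
from h import *
s=np.load("w2.npy",allow_pickle=True).item()
c=s["color"][170:220,505:595,::-1].astype(float); c=np.clip((cv2.GaussianBlur(c,(0,0),.7)/90)**.7*255,0,255).astype(np.uint8)
cv2.imwrite("pics/w2d.png",cv2.resize(c,None,fx=8.5,fy=8.5,interpolation=cv2.INTER_CUBIC))
t=cv2.imread("pics/top0.png")[110:145,445:490].astype(float); t=np.clip((t/90)**.7*255,0,255).astype(np.uint8)
cv2.imwrite("pics/t2d.png",cv2.resize(t,None,fx=14,fy=14,interpolation=cv2.INTER_CUBIC))
E
```

```text
(no output)
```

View pics/w2d.png

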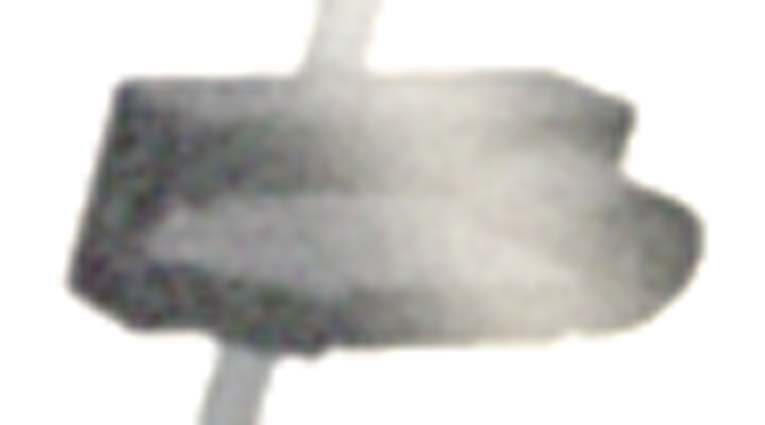

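View pics/t2d.png

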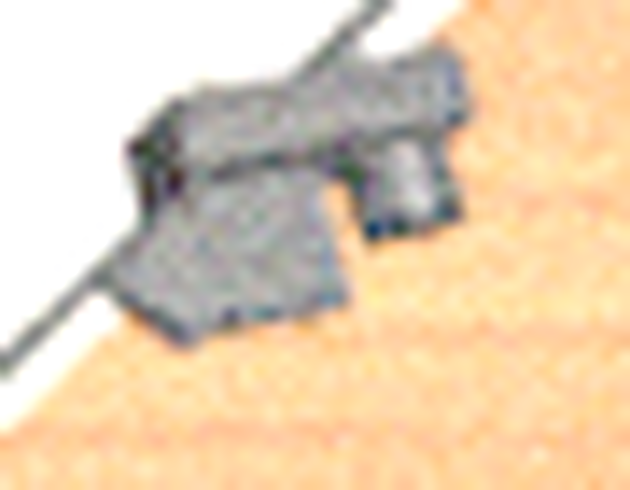

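```bash
python3 - <<'E'
from h import *
w=np.load("w2.npy",allow_pickle=True).item(); t=snapshot("top"); s=snapshot("scene")
cv2.imwrite("pics/s3.png",s["color"][:,:,::-1]); cv2.imwrite("pics/t3.png",t["color"][:,:,::-1])
print("tip t-w",tri(ray(t,452.5,129.4),ray(w,522.6,198.2)))
print("corner top t-w",tri(ray(t,458.2,134.2),ray(w,542.6,203.5)))
print("corner bot t-w",tri(ray(t,458.2,134.8),ray(w,542.4,211.4)))
print("tip t-s",tri(ray(t,452.5,129.4),ray(s,299.6,98.5)))
print("tip s-w",tri(ray(s,299.6,98.5),ray(w,522.6,198.2)))
for z in (.17,.18,.19,.2,.21,.22):
    def pr(c,p):
        T=np.linalg.inv(np.array(c["cam_to_world"]));q=T[:3,:3]@p+T[:3,3];return (c["fx"]*q[0]/q[2]+c["cx"],c["fy"]*q[1]/q[2]+c["cy"])
    p=onz(t,452.5,129.4,z); print(z,p.round(4),np.round(pr(w,p),1),np.round(pr(s,p),1))
c=s["color"][70:110,280:315,::-1].astype(float);c=np.clip((c/90)**.7*255,0,255).astype(np.uint8)
cv2.imwrite("pics/s3d.png",cv2.resize(c,None,fx=14,fy=14,interpolation=cv2.INTER_CUBIC))
E
```

```text
tip t-w (array([ 0.66761676, -0.21132519,  0.21720807]), np.float64(0.0013394588811627684))
corner top t-w (array([ 0.65839938, -0.22053689,  0.21762445]), np.float64(0.00027814033957914705))
corner bot t-w (array([ 0.6591697 , -0.22247297,  0.21157519]), np.float64(0.000586814126935902))
tip t-s (array([ 0.66548365, -0.21084101,  0.21642124]), np.float64(0.004955239717116697))
tip s-w (array([ 0.66212215, -0.20878095,  0.21882899]), np.float64(0.001570358096405119))
0.17 [ 0.6832 -0.2266  0.17  ] [519.  246.2] [294.5 106.7]
0.18 [ 0.6799 -0.2232  0.18  ] [519.2 237. ] [295.1 104.9]
0.19 [ 0.6767 -0.2199  0.19  ] [519.5 227.4] [295.8 103. ]
0.2 [ 0.6734 -0.2165  0.2   ] [519.8 217.1] [296.5 101.1]
0.21 [ 0.6702 -0.2131  0.21  ] [520.1 206.3] [297.2  99.2]
0.22 [ 0.6669 -0.2097  0.22  ] [520.4 194.7] [297.9  97.2]
```

View pics/s3d.png

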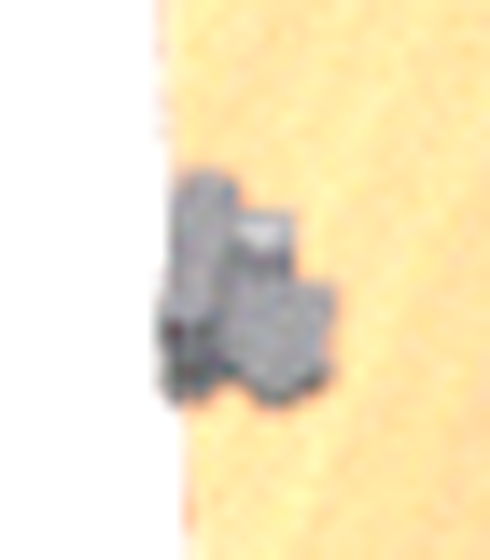

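View pics/t3.png

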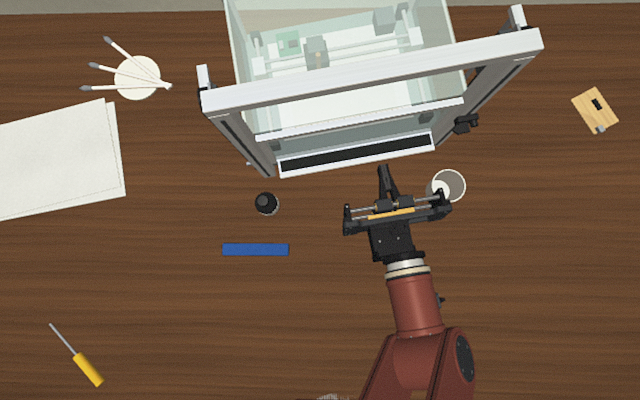

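```bash
python3 next.py .555 -.048 .12 20 -10 5|tail -2
```

```text
[[2, -1, 0], [4, -1, 0], [6, -1, 0], [8, -1, 0], [10, 0, 1]]
[[-0.02, -0.006, 0.002], [-0.039, -0.013, 0.003], [-0.057, -0.02, 0.004], [-0.075, -0.028, 0.003], [-0.093, -0.037, 0.001]]
```

```bash
python3 -m creep '{"angular":[[2,-1,0],[4,-1,0],[6,-1,0],[8,-1,0],[10,0,1],[10,0,1]],"dp":[[-0.02,-0.006,0.002],[-0.039,-0.013,0.003],[-0.057,-0.02,0.004],[-0.075,-0.028,0.003],[-0.093,-0.037,0.001],[-0.093,-0.037,0.001]],"hand":[0,0,0,0,0,0]}'
python3 next.py .555 -.048 .064 20 -10 4|tail -2
```

```text
time_s: 4.62
position: [0.5522, -0.0457, 0.1151]
tool_rot: [-0.14, 0.754, 0.106, 0.633]
force: [-0.8, 0.6, -1.0]
width: 0.0005
[[0, 0, 0], [0, 0, 0], [0, 0, -1], [0, 0, -1]]
[[-0.012, 0.002, 0.003], [-0.024, 0.004, 0.005], [-0.036, 0.006, 0.008], [-0.05, 0.007, 0.01]]
```

```bash
python3 -m creep '{"angular":[[0,0,0],[0,0,0],[0,0,-1],[0,0,-1],[0,0,-1]],"dp":[[-0.012,0.002,0.003],[-0.024,0.004,0.005],[-0.036,0.006,0.008],[-0.05,0.007,0.01],[-0.05,0.007,0.01]],"hand":[0,0,0,0,0]}'
python3 - <<'E'
from h import *
for n in("top","scene"):
    s=snapshot(n); cv2.imwrite(f"pics/{n}4.png",s["color"][:,:,::-1])
E
python3 next.py .624 -.023 .064 20 -10 4|tail -2
```

```text
time_s: 5.03
position: [0.5552, -0.0483, 0.063]
tool_rot: [-0.134, 0.753, 0.113, 0.634]
force: [0.1, -0.1, -0.8]
width: 0.0006
[[0, 0, 0], [0, 0, 0], [0, 0, 0], [0, 0, 0]]
[[0.002, 0.002, 0.017], [0.004, 0.002, 0.035], [0.008, 0.002, 0.054], [0.011, -0.001, 0.072]]
```

View pics/top4.png

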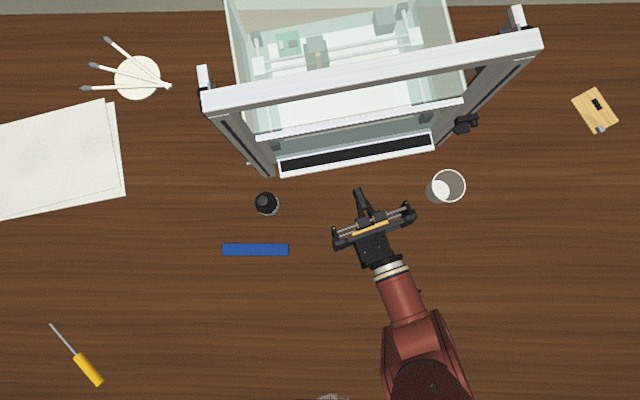

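View pics/scene4.png

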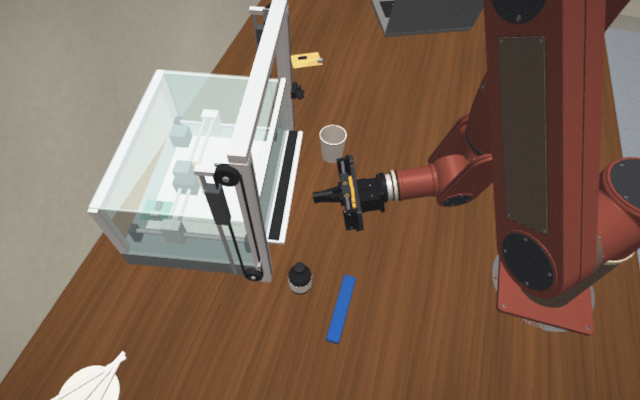

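```bash
python3 -m creep '{"angular":[[0,0,0],[0,0,0],[0,0,0],[0,0,0],[0,0,0]],"dp":[[0.003,0,0.017],[0.006,0,0.035],[0.009,0,0.054],[0.012,0,0.072],[0.012,0,0.072]],"hand":[0,0,0,0,0]}'
python3 - <<'E'
from h import *
s=snapshot("top"); cv2.imwrite("pics/top5.png",cv2.resize(s["color"][100:260,220:480,::-1],None,fx=3,fy=3,interpolation=cv2.INTER_CUBIC))
print(Rt().inv().apply([0,0,.01]))
E
```

```text
time_s: 5.55
position: [0.627, -0.0232, 0.0683]
tool_rot: [-0.134, 0.751, 0.115, 0.636]
force: [1.0, -0.1, -1.1]
width: 0.0006
[ 0.00986214 -0.00055144 -0.00156018]
```

View pics/top5.png

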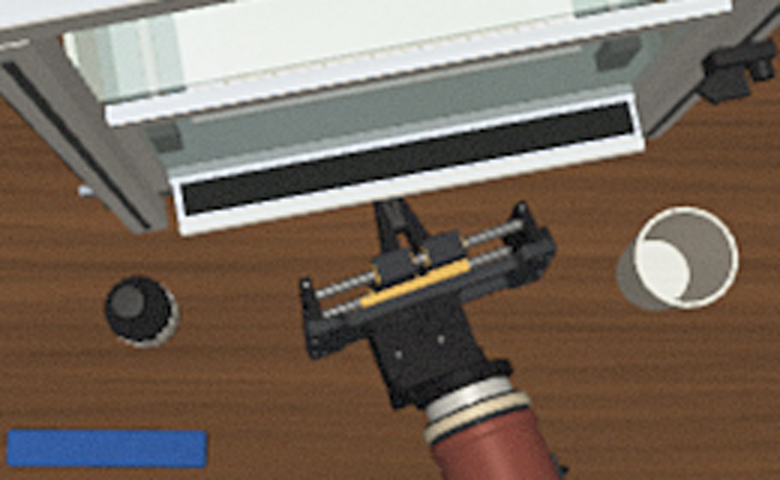

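```bash
python3 -m creep '{"angular":[[0,0,0],[0,0,0],[0,0,0],[0,0,0],[0,0,0],[0,0,0]],"dp":[[0.003,0,-0.0005],[0.006,0,-0.001],[0.009,0,-0.0014],[0.012,0,-0.0019],[0.016,0,-0.0025],[0.020,0,-0.0032]],"hand":[0,0,0,0,0,0]}'
```

```text
time_s: 6.1
position: [0.6257, -0.0244, 0.088]
tool_rot: [-0.134, 0.752, 0.115, 0.635]
force: [2.0, 0.9, -8.1]
width: 0.0001
```

```bash
python3 -m creep '{"angular":[[0,0,0],[0,0,0],[0,0,0],[0,0,0],[0,0,0],[0,0,0],[0,0,0],[0,0,0]],"dp":[[0.006,0,-0.001],[0.014,0,-0.0022],[0.022,0,-0.0035],[0.030,0,-0.0047],[0.038,0,-0.006],[0.046,0,-0.0073],[0.053,0,-0.0084],[0.059,0,-0.0093]],"hand":[0,0,0,0,0,0,0,0]}'
python3 -m creep '{"angular":[[0,0,0],[0,0,0],[0,0,0],[0,0,0],[0,0,0],[0,0,0]],"dp":[[0.005,0,-0.0008],[0.010,0,-0.0016],[0.015,0,-0.0024],[0.020,0,-0.0032],[0.024,0,-0.0038],[0.024,0,-0.0038]],"hand":[0,0,0,0,0,0]}'
python3 - <<'E'
from h import *
for n in("top","scene","wrist"):
    s=snapshot(n); np.save(n+"6.npy",s,allow_pickle=True); cv2.imwrite(f"pics/{n}6.png",s["color"][:,:,::-1])
E
```

```text
time_s: 6.77
position: [0.6257, -0.0262, 0.1469]
tool_rot: [-0.135, 0.753, 0.115, 0.634]
force: [-3.2, 3.7, -4.7]
width: 0.0004
time_s: 7.27
position: [0.6266, -0.0278, 0.1725]
tool_rot: [-0.134, 0.752, 0.115, 0.635]
force: [-1.8, 1.0, -3.2]
width: 0.0002
```

View pics/top6.png

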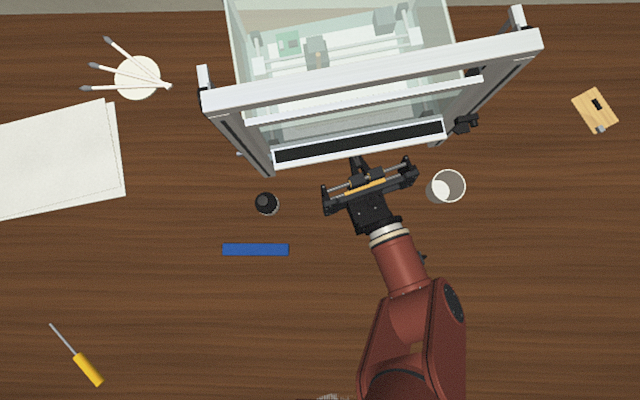

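View pics/wrist6.png

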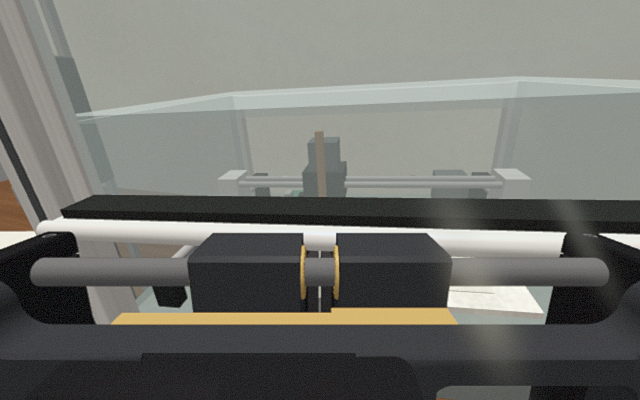

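View pics/scene6.png

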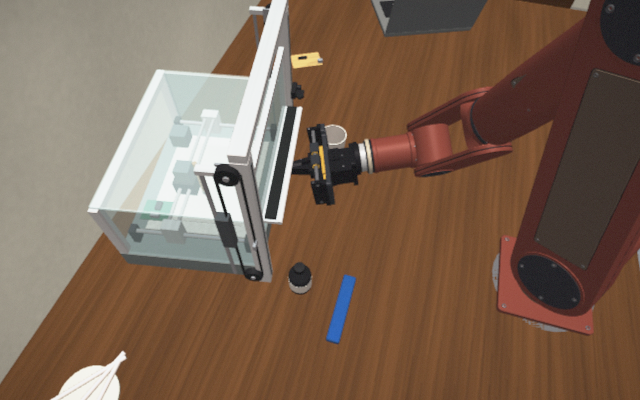

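```bash
cat > tread.py <<'E'
from h import *
def quad(im,box):
    x0,y0,x1,y1=box
    g=cv2.resize(cv2.cvtColor(im[y0:y1,x0:x1],cv2.COLOR_RGB2GRAY),None,fx=4,fy=4,interpolation=cv2.INTER_CUBIC)
    m=(g<85).astype(np.uint8); m=cv2.morphologyEx(m,cv2.MORPH_OPEN,np.ones((9,9)))
    cs,_=cv2.findContours(m,0,2)
    def score(c):
        (_, (w,h),_)=cv2.minAreaRect(c); return cv2.contourArea(c)
    c=max(cs,key=score); h=cv2.convexHull(c)
    for e in np.arange(2,40,1):
        a=cv2.approxPolyDP(h,e,True)
        if len(a)<=4: break
    return (a.reshape(-1,2)+.5)/4-.5+np.array([x0,y0]), cv2.contourArea(c)/16
E
python3 - <<'E'
from tread import *
t0=cv2.imread("pics/top0.png")[:,:,::-1].copy(); s0=cv2.imread("pics/scene0.png")[:,:,::-1].copy()
t6=np.load("top6.npy",allow_pickle=True).item(); s6=np.load("scene6.npy",allow_pickle=True).item()
for n,im,b in (("t0",t0,(270,125,440,180)),("t6",t6["color"],(265,110,452,170)),("s0",s0,(262,125,305,245)),("s6",s6["color"],(262,100,300,225))):
    q,a=quad(im,b); print(n,q.round(1).tolist(),a)
E
```

```text
t0 [[430.1, 143.9], [281.4, 170.6], [280.4, 161.1], [428.6, 134.1]] 1512.40625
t6 [[442.1, 131.6], [275.6, 161.1], [276.4, 150.6], [440.4, 120.9]] 1923.9375
s0 [[296.4, 130.1], [278.1, 238.4], [268.9, 238.1], [289.1, 130.9]] 917.65625
s6 [[295.1, 105.4], [275.1, 218.1], [264.9, 217.4], [287.9, 106.1]] 1047.96875
```

```bash
cat > hgt.py <<'E'
from tread import *
def est(c,q0,q1,z0=.098):
    # each corner: XY from shut picture, vertical rise by triangulating shut-ray XY line with new ray
    T=np.array(c["cam_to_world"]); o=[];
    for a,b in zip(q0,q1):
        p=onz(c,*a,z0); o_,d=ray(c,*b)
        # closest z along vertical line through p
        A=np.stack([[0,0,1],-d],1); x=np.linalg.lstsq(A,o_-p,rcond=None)[0]; o.append(x[0]*1000)
    L=[np.linalg.norm(onz(c,*q1[0],z)-onz(c,*q1[1],z)) for z in (.098,.198)]
    L0=np.linalg.norm(onz(c,*q0[0],.098)-onz(c,*q0[1],.098))
    return np.round(o,1), L0, (L[0]-L0)/(L[0]-L[1])*100
E
python3 - <<'E'
from hgt import *
t6=np.load("top6.npy",allow_pickle=True).item(); s6=np.load("scene6.npy",allow_pickle=True).item()
print(est(t6,[[430.1, 143.9], [281.4, 170.6], [280.4, 161.1], [428.6, 134.1]],[[442.1, 131.6], [275.6, 161.1], [276.4, 150.6], [440.4, 120.9]]))
print(est(s6,[[296.4, 130.1], [278.1, 238.4], [268.9, 238.1], [289.1, 130.9]],[[295.1, 105.4], [275.1, 218.1], [264.9, 217.4], [287.9, 106.1]]))
print(readout.get_state()["position"],readout.get_state()["force"])
E
```

```text
(array([87.4, 90.4, 83.6, 86.8]), np.float64(0.33263232414835814), np.float64(87.67350179931299))
(array([87.8, 84.6, 86.2, 88.1]), np.float64(0.3378198147461978), np.float64(92.36924838924602))
[ 0.62691317 -0.02833564  0.17228411] [-0.52128675  0.67010871 -0.96627852]
```

```bash
python3 -m creep '{"angular":[[0,0,0],[0,0,0],[0,0,0],[0,0,0],[0,0,0],[0,0,0],[0,0,0]],"dp":[[0.004,0,-0.0006],[0.009,0,-0.0014],[0.014,0,-0.0022],[0.019,0,-0.003],[0.024,0,-0.0038],[0.028,0,-0.0044],[0.028,0,-0.0044]],"hand":[0,0,0,0,0,0,0]}'
python3 - <<'E'
from hgt import *
t6=snapshot("top"); s6=snapshot("scene")
np.save("top7.npy",t6,allow_pickle=True);np.save("scene7.npy",s6,allow_pickle=True)
for n,s in (("t7",t6),("s7",s6)): cv2.imwrite(f"pics/{n}.png",s["color"][:,:,::-1])
a=quad(t6["color"],(262,105,456,168))[0];b=quad(s6["color"],(258,90,300,220))[0];print(a.round(1).tolist(),b.round(1).tolist())
print(est(t6,[[430.1, 143.9], [281.4, 170.6], [280.4, 161.1], [428.6, 134.1]],a))
print(est(s6,[[296.4, 130.1], [278.1, 238.4], [268.9, 238.1], [289.1, 130.9]],b))
print(readout.get_state()["position"],readout.get_state()["force"])
cv2.imwrite("pics/t7c.png",cv2.resize(t6["color"][95:175,400:500,::-1],None,fx=7,fy=7,interpolation=cv2.INTER_CUBIC))
cv2.imwrite("pics/s7c.png",cv2.resize(s6["color"][60:160,255:335,::-1],None,fx=6,fy=6,interpolation=cv2.INTER_CUBIC))
E
```

```text
time_s: 8.0
position: [0.6279, -0.0301, 0.2022]
tool_rot: [-0.134, 0.751, 0.115, 0.636]
force: [-3.0, 1.8, -2.2]
width: 0.0006
[[447.1, 126.6], [273.4, 157.9], [273.1, 146.6], [445.1, 115.1]] [[299.4, 89.6], [274.1, 210.1], [263.9, 209.4], [290.9, 89.6]]
(array([118.2, 117.6, 116.2, 118.1]), np.float64(0.33263232414835814), np.float64(118.6063339116105))
(array([137.9, 114.4, 116. , 140.2]), np.float64(0.3378198147461978), np.float64(171.35338763660093))
[ 0.62812965 -0.03055569  0.2020248 ] [ 0.25350328  0.18950714 -0.8741873 ]
```

View pics/t7c.png

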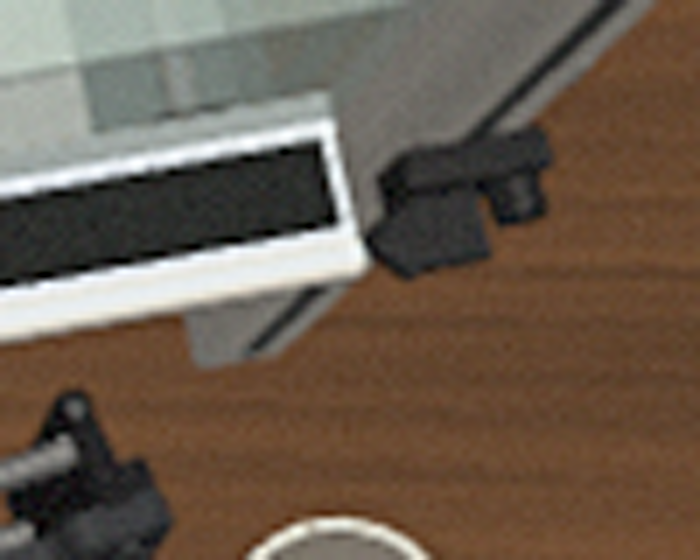

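View pics/s7c.png

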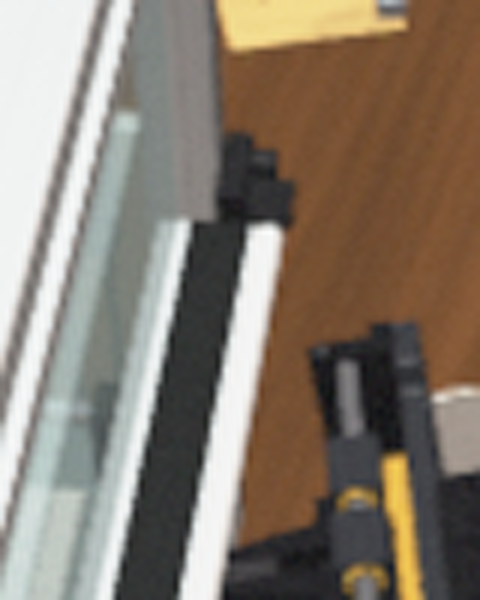

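```bash
python3 -m creep '{"angular":[[0,0,0],[0,0,0],[0,0,0]],"dp":[[0.0015,0,-0.0002],[0.003,0,-0.0005],[0.003,0,-0.0005]],"hand":[0,0,0]}'
python3 -m creep '{"angular":[[0,0,0],[0,0,0],[0,0,0]],"dp":[[-0.008,0,0.001],[-0.016,0,0.002],[-0.02,0,0.003]],"hand":[0,0,0]}'
python3 next.py .57 -.05 .15 20 -10 4|tail -2
```

```text
time_s: 8.35
position: [0.6282, -0.0308, 0.2052]
tool_rot: [-0.133, 0.751, 0.115, 0.636]
force: [-1.5, 2.6, -4.5]
width: 0.0007
time_s: 8.6
position: [0.6279, -0.0304, 0.1845]
tool_rot: [-0.133, 0.751, 0.114, 0.637]
force: [0.4, -0.4, 0.0]
width: 0.0004
[[0, 0, 0], [0, 0, 0], [0, -1, 0], [0, -1, 0]]
[[-0.012, 0.002, -0.014], [-0.023, 0.002, -0.028], [-0.034, 0.002, -0.042], [-0.043, 0.0, -0.055]]
```

```bash
python3 -m creep '{"angular":[[0,0,0],[0,0,0],[0,0,0],[0,0,0]],"dp":[[-0.012,0.002,-0.014],[-0.023,0.002,-0.028],[-0.034,0.002,-0.042],[-0.043,0,-0.055]],"hand":[0,0,0,0]}'
python3 next.py .57 -.08 .145 5 0 4
```

```text
time_s: 8.93
position: [0.5696, -0.0502, 0.1499]
tool_rot: [-0.133, 0.751, 0.114, 0.637]
force: [0.7, -0.1, -0.4]
width: 0.0004
8.9333 [-0.775  0.255  2.41   1.898  1.235 -1.06 ] [ 0.5696 -0.0502  0.1499]
[-0.691  0.42   2.451  2.345  1.379 -1.378] 1.09761809016784e-12
1 [ 0.573 -0.054  0.152] z [ 0.95  0.29 -0.1 ] step 4.4 5
2 [ 0.575 -0.06   0.152] z [ 0.97  0.23 -0.06] step 4.4 6
3 [ 0.574 -0.069  0.149] z [ 0.99  0.16 -0.02] step 4.6 9
4 [ 0.57  -0.08   0.145] z [1.   0.09 0.  ] step 4.8 13
[[-3, 3, 0], [-7, 6, 0], [-11, 8, -1], [-15, 9, -2]]
[[0.003, 0.004, 0.002], [0.003, 0.011, 0.001], [0.0, 0.019, -0.003], [-0.005, 0.028, -0.009]]
```

```bash
python3 -m creep '{"angular":[[-3,3,0],[-7,6,0],[-11,8,-1],[-15,9,-2],[-15,9,-2]],"dp":[[0.003,0.004,0.002],[0.003,0.011,0.001],[0,0.019,-0.003],[-0.005,0.028,-0.009],[-0.005,0.028,-0.009]],"hand":[0,0,0,0,0]}'
python3 - <<'E'
from h import *
s=snapshot("wrist"); np.save("w8.npy",s,allow_pickle=True); cv2.imwrite("pics/w8.png",s["color"][:,:,::-1]); print(np.round(s["cam_to_world"],3))
E
```

```text
time_s: 9.35
position: [0.5688, -0.0793, 0.1422]
tool_rot: [-0.031, 0.709, 0.03, 0.704]
force: [-0.2, 1.1, -0.5]
width: 0.0003
[[ 0.086 -0.258  0.962  0.433]
 [-0.996 -0.02   0.084 -0.091]
 [-0.002 -0.966 -0.259  0.212]
 [ 0.     0.     0.     1.   ]]
```

View pics/w8.png

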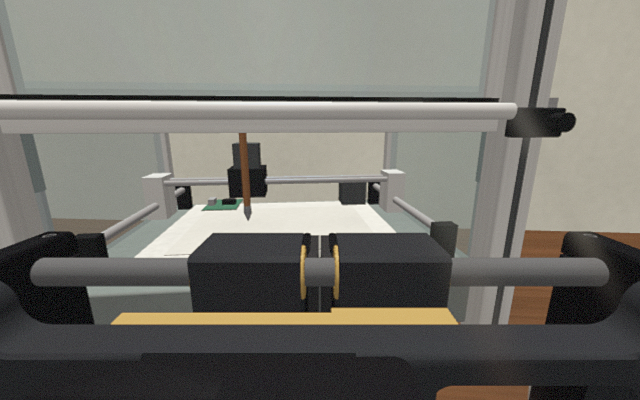

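Excellent level view: lip nose right end near (515,110), pointer at (510–575,122). Zoom in.

```bash
python3 - <<'E'
from h import *
s=np.load("w8.npy",allow_pickle=True).item()
c=s["color"][85:150,480:590,::-1].astype(float); a=np.clip((c/255)**.5*255,0,255).astype(np.uint8)
cv2.imwrite("pics/w8c.png",cv2.resize(a,None,fx=7,fy=7,interpolation=cv2.INTER_CUBIC))
b=np.clip((cv2.GaussianBlur(c,(0,0),.6)/60)**.7*255,0,255).astype(np.uint8)
cv2.imwrite("pics/w8d.png",cv2.resize(b,None,fx=7,fy=7,interpolation=cv2.INTER_CUBIC))
E
```

```text
(no output)
```

View pics/w8c.png

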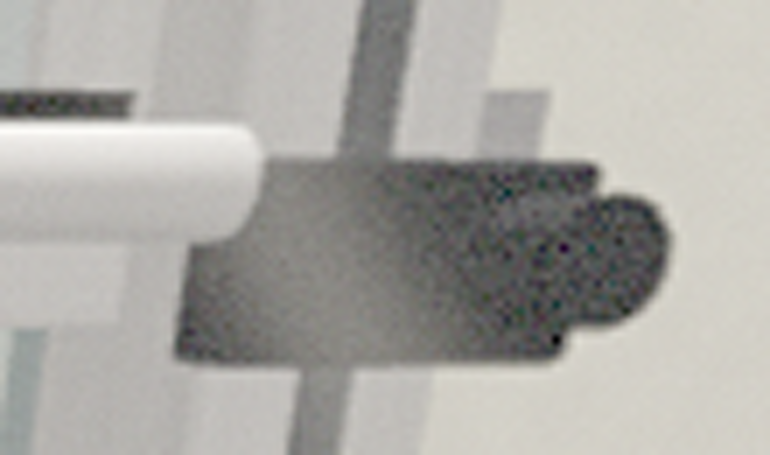

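View pics/w8d.png

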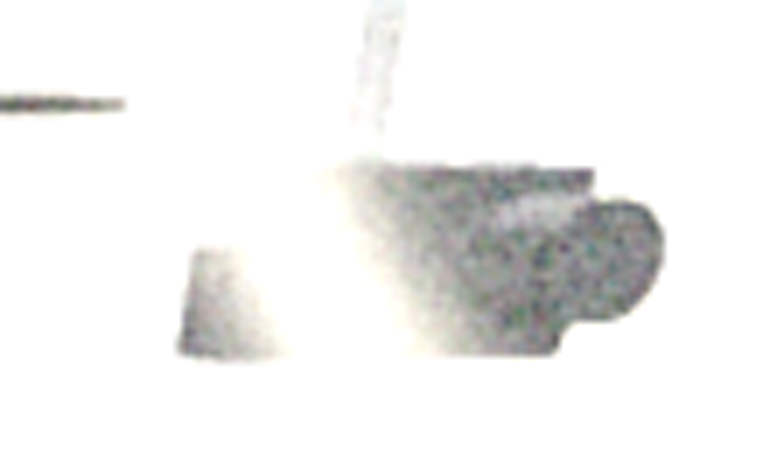

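```bash
python3 - <<'E'
from h import *
s=np.load("w8.npy",allow_pickle=True).item()
def pr(c,p):
    T=np.linalg.inv(np.array(c["cam_to_world"]));q=T[:3,:3]@np.array(p)+T[:3,3];return np.array((c["fx"]*q[0]/q[2]+c["cx"],c["fy"]*q[1]/q[2]+c["cy"]))
for p in ([.6584,-.2205,.2176],[.6592,-.2225,.2116],[.6676,-.2113,.2172],[.6676,-.2113,.2112]): print(((pr(s,p)-[480,85])*7).round(0))
c=s["color"][85:150,480:590,::-1].astype(np.float32)
g=cv2.bilateralFilter(c.mean(2),5,12,2)
bg=cv2.GaussianBlur(g,(0,0),8)
m=g<95
d=np.where(m,(g-15)*4,255)
cv2.imwrite("pics/w8e.png",cv2.resize(np.clip(d,0,255).astype(np.uint8),None,fx=7,fy=7,interpolation=cv2.INTER_CUBIC))
np.set_printoptions(linewidth=250); print(c.mean(2)[18:56:1,26:80:4].astype(int))
E
```

```text
[399. 219.]
[404. 283.]
[247. 226.]
[238. 287.]
[[228 228 203 143 142 145  61  56 145 144 142 110 106 167]
 [218 218 218 142 141 144  61  56 144 146 148 107 108 169]
 [207 205 203 137 145 144  59  60 144 147 143 114 114 170]
 [198 195 197 138 144 147  69  60 142 143 141 114 114 174]
 [190 186 184 109 103 106  56  54  96  93 124  89  92 141]
 [177 175 175  74  68  61  54  48  36  39  44  37  42  52]
 [166 163 165  70  63  55  49  42  35  24  29  30  19  23]
 [151 149 151  72  65  60  51  32  27  25  18  10  19  30]
 [144 140 145  62  73  58  52  39  36  30  31  24  33  22]
 [136 139 140  68  71  58  50  42  36  35  25  20  16  28]
 [138 135 137  74  67  65  52  43  34  29  26  29  45  46]
 [132 133 139  72  70  67  57  42  31  28  23  33  44  46]
 [134 133 127  68  75  61  54  43  44  34  28  20  41  39]
 [129 130 118  71  71  68  55  54  37  37  23  39  33  37]
 [123 123  88  70  70  71  60  52  36  19  26  37  27  38]
 [119 123  62  70  70  68  68  47  35  38  35  26  17  22]
 [117  82  62  69  64  68  63  57  37  30  36  31  18  16]
 [111  49  60  70  69  69  59  56  41  32  36  17
[... 490 characters left out ...]
1  48  65  72  71  73  66  55  45  32  28  15  19]
 [ 24  40  47  55  70  76  72  66  57  49  39  32  16  25]
 [ 25  37  51  56  69  69  77  65  56  46  35  25  19  20]
 [ 14  31  45  56  62  72  68  71  61  49  40  35  30  22]
 [ 26  32  47  48  67  71  79  71  67  52  40  32  29  27]
 [ 22  42  40  50  66  75  70  73  61  53  37  34  30  21]
 [ 28  20  36  44  65  71  70  64  58  51  38  33  29  20]
 [ 56  44  46  51  60  59  69  70  69  67  57  57  59  69]
 [124  97  84  86  78  77  87  97 105 121 125 130 125 136]
 [127 148 147 145 121  83 114 143 146 168 173 170 175 171]
 [124 146 144 144 112  78 119 143 143 168 169 171 173 167]
 [125 143 140 144  95  83 124 142 141 166 167 165 166 167]]
```

View pics/w8e.png

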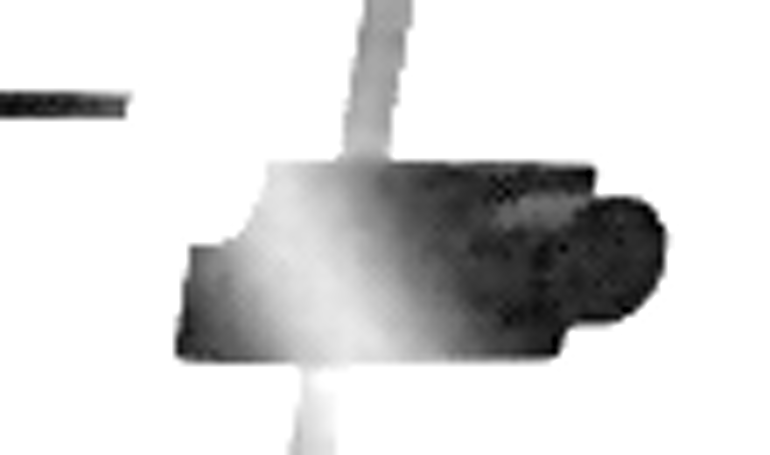

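```bash
python3 - <<'E'
from plan import *
for p,y,pi in (([.56,-.06,.3],20,-35),([.638,-.0305,.30],20,-35),([.638,-.0305,.25],20,-35),([.638,-.0305,.30],20,-25)):
    x,e=ik(np.array(p),level(y,pi),[-.5,.1,2.3,1.6,1.1,-.7]); print(p,x.round(3),e)
E
python3 next.py .56 -.06 .30 20 -35 9
```

```text
[0.56, -0.06, 0.3] [-0.712 -0.386  2.275  1.088  1.036  0.182] 6.305650446236652e-13
[0.638, -0.0305, 0.3] [-0.529 -0.206  2.138  1.121  0.862  0.23 ] 1.2713441410738824e-13
[0.638, -0.0305, 0.25] [-0.529 -0.129  2.176  1.216  0.817  0.088] 2.3869795029440866e-14
[0.638, -0.0305, 0.3] [-0.563 -0.206  2.232  1.41   0.854 -0.103] 4.901634653720066e-14
9.4 [-0.691  0.42   2.451  2.34   1.374 -1.375] [ 0.5694 -0.0787  0.143 ]
[-0.712 -0.386  2.275  1.088  1.036  0.182] 7.702172233337023e-15
1 [ 0.582 -0.057  0.171] z [ 0.98  0.21 -0.  ] step 7.7 38
2 [ 0.589 -0.038  0.195] z [ 0.95  0.31 -0.02] step 6.9 31
3 [ 0.591 -0.023  0.214] z [ 0.91  0.4  -0.07] step 6.3 25
4 [ 0.59  -0.013  0.23 ] z [ 0.88  0.46 -0.13] step 5.8 19
5 [ 0.587 -0.009  0.243] z [ 0.84  0.5  -0.21] step 5.5 14
6 [ 0.581 -0.012  0.255] z [ 0.81  0.5  -0.29] step 5.4 13
7 [ 0.575 -0.022  0.267] z [ 0.79  0.48 -0.38] step 5.5 17
8 [ 0.568 -0.038  0.281] z [ 0.78  0.42 -0.47] step 5.9 23
9 [ 0.56 -0.06  0.3 ] z [ 0.77  0.34 -0.54] step 6.4 30
[[7, 0, 4], [13, -2, 6], [18, -5, 8], [22, -9, 9], [24, -14, 10], [24, -20, 10], [23, -25, 9], [19, -30, 8]]
[[0.028, -0.02, 0.014], [0.052, -0.039, 0.023], [0.071, -0.054, 0.026], [0.087, -0.064, 0.026], [0.1, -0.068, 0.023], [0.112, -0.066, 0.017], [0.124, -0.057, 0.01], [0.139, -0.041, 0.001]]
```

```bash
cat > cart.py <<'E'
from plan import *
import sys
from scipy.spatial.transform import Slerp
s=readout.get_state(); p0=s["position"]; R0=Rt(); q=s["qpos"]
p=np.array([float(v) for v in sys.argv[1:4]]); R1=level(float(sys.argv[4]),float(sys.argv[5])); n=int(sys.argv[6])
S=Slerp([0,1],R.concatenate([R0,R1])); M=[];D=[]
print(s["time_s"],"turn",round(np.degrees((R0.inv()*R1).magnitude()),1),"dist",np.linalg.norm(p-p0).round(3))
for i in range(1,n+1):
    RR=S(i/n); pp=p0+(p-p0)*i/n; q2,e=ik(pp,RR,q); print(np.abs(q2-q).round(2).max(),q2.round(2),round(e,4)); q=q2
    M.append((R0.inv()*RR).as_rotvec(degrees=True).round(0).astype(int).tolist()); D.append(R0.inv().apply(pp-p0).round(3).tolist())
print(M);print(D)
E
python3 cart.py .55 -.065 .18 20 -10 3; python3 cart.py .56 -.06 .30 20 -35 8
```

```text
9.4 turn 17.6 dist 0.044
0.19 [-0.76  0.3   2.47  2.15  1.3  -1.25] 0.0
0.19 [-0.81  0.2   2.47  1.97  1.25 -1.1 ] 0.0
0.18 [-0.85  0.11  2.46  1.79  1.24 -0.94] 0.0
[[5, -3, 1], [10, -6, 1], [15, -9, 2]]
[[0.012, -0.005, -0.006], [0.025, -0.01, -0.012], [0.037, -0.015, -0.018]]
9.4 turn 37.6 dist 0.158
0.18 [-0.71  0.24  2.49  2.24  1.22 -1.23] 0.0
0.18 [-0.73  0.06  2.52  2.1   1.09 -1.05] 0.0
0.22 [-0.73 -0.09  2.52  1.93  0.99 -0.83] 0.0
0.24 [-0.74 -0.21  2.5   1.74  0.93 -0.59] 0.0
0.23 [-0.74 -0.3   2.46  1.55  0.91 -0.36] 0.0
0.21 [-0.73 -0.35  2.41  1.37  0.93 -0.15] 0.0
0.18 [-0.72 -0.38  2.35  1.21  0.98  0.03] 0.0
0.15 [-0.71 -0.39  2.28  1.09  1.04  0.18] 0.0
[[2, -4, 1], [4, -8, 2], [5, -13, 3], [7, -17, 4], [9, -21, 5], [11, -25, 6], [13, -30, 7], [14, -34, 7]]
[[0.02, -0.002, -0.001], [0.039, -0.005, -0.002], [0.059, -0.007, -0.003], [0.078, -0.01, -0.004], [0.098, -0.012, -0.005], [0.118, -0.015, -0.007], [0.137, -0.017, -0.008], [0.157, -0.02, -0.009]]
```

```bash
python3 -m creep '{"angular":[[2,-4,1],[4,-8,2],[5,-13,3],[7,-17,4],[9,-21,5],[11,-25,6],[13,-30,7],[14,-34,7]],"dp":[[0.02,-0.002,-0.001],[0.039,-0.005,-0.002],[0.059,-0.007,-0.003],[0.078,-0.010,-0.004],[0.098,-0.012,-0.005],[0.118,-0.015,-0.007],[0.137,-0.017,-0.008],[0.157,-0.02,-0.009]],"hand":[0,0,0,0,0,0,0,0]}'
python3 - <<'E'
from h import *
for n in ("wrist","top"):
    s=snapshot(n); np.save(n+"9.npy",s,allow_pickle=True); cv2.imwrite(f"pics/{n}9.png",s["color"][:,:,::-1])
E
python3 cart.py .638 -.0305 .285 20 -35 4
```

```text
time_s: 10.07
position: [0.5617, -0.0594, 0.288]
tool_rot: [-0.144, 0.852, 0.079, 0.497]
force: [1.4, 0.9, 0.6]
width: 0.0006
10.1667 turn 6.2 dist 0.08
0.06 [-0.67 -0.34  2.29  1.22  0.95  0.05] 0.0
0.05 [-0.62 -0.29  2.25  1.2   0.91  0.1 ] 0.0
0.05 [-0.57 -0.24  2.2   1.18  0.88  0.14] 0.0
0.05 [-0.53 -0.18  2.15  1.15  0.85  0.19] 0.0
[[0, -1, 0], [1, -3, 1], [1, -4, 1], [1, -6, 2]]
[[0.007, -0.002, 0.019], [0.013, -0.004, 0.038], [0.02, -0.005, 0.056], [0.026, -0.007, 0.075]]
```

View pics/wrist9.png

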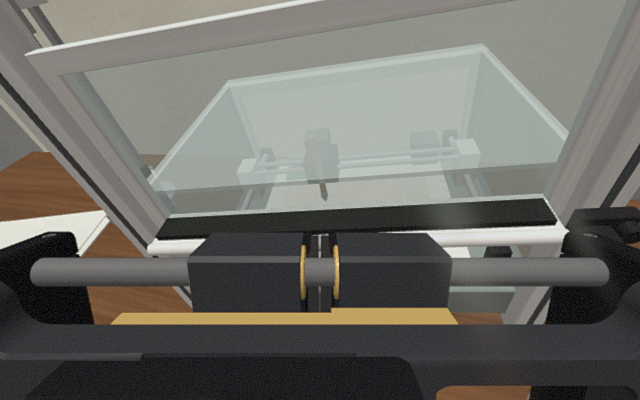

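View pics/top9.png

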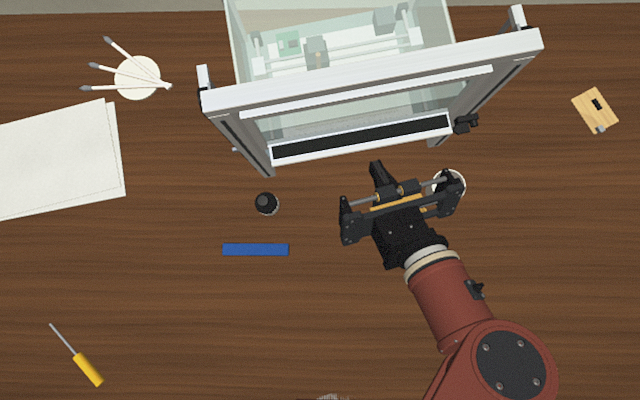

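```bash
python3 -m creep '{"angular":[[0,-1,0],[1,-3,1],[1,-4,1],[1,-6,2],[1,-6,2]],"dp":[[0.007,-0.002,0.019],[0.013,-0.004,0.038],[0.02,-0.005,0.056],[0.026,-0.007,0.075],[0.026,-0.007,0.075]],"hand":[0,0,0,0,0]}'
python3 - <<'E'
from h import *
s=snapshot("top"); cv2.imwrite("pics/top10.png",cv2.resize(s["color"][90:230,260:480,::-1],None,fx=3.5,fy=3.5,interpolation=cv2.INTER_CUBIC))
print(Rt().inv().apply([0,0,-.01]),readout.get_state()["position"],readout.get_state()["force"])
E
```

```text
time_s: 10.58
position: [0.6397, -0.0303, 0.2858]
tool_rot: [-0.152, 0.875, 0.079, 0.453]
force: [0.4, 0.4, 0.7]
width: 0.0005
[-0.00816618  0.0019466   0.00543362] [ 0.6385548  -0.03020399  0.28520277] [-0.47968641  0.77050256 -0.11136271]
```

View pics/top10.png

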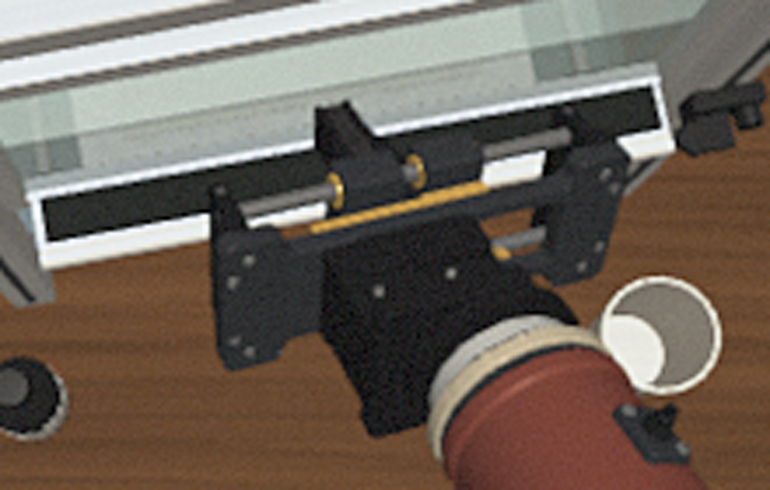

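```bash
python3 -m creep '{"angular":[[0,0,0],[0,0,0],[0,0,0],[0,0,0]],"dp":[[-0.009,0.002,0.001],[-0.017,0.0035,0.0065],[-0.0252,0.0055,0.0119],[-0.0252,0.0055,0.0119]],"hand":[0,0,0,0]}'
python3 -m creep '{"angular":[[0,0,0],[0,0,0]],"dp":[[-0.0016,0.0004,0.0011],[-0.0024,0.0006,0.0016]],"hand":[0,0]}'
```

```text
time_s: 10.97
position: [0.6333, -0.0317, 0.2547]
tool_rot: [-0.153, 0.875, 0.079, 0.452]
force: [-0.3, 0.2, 0.4]
width: 0.0006
time_s: 11.13
position: [0.6332, -0.0321, 0.2524]
tool_rot: [-0.153, 0.875, 0.079, 0.453]
force: [-0.3, 0.2, 3.5]
width: 0.0006
```

```bash
python3 -m creep '{"angular":[[0,0,0],[0,0,0],[0,0,0],[0,0,0],[0,0,0],[0,0,0]],"dp":[[-0.0013,0.0003,0.0009],[-0.0026,0.0006,0.0018],[-0.0039,0.0009,0.0026],[-0.0047,0.0011,0.0032],[-0.0050,0.0012,0.0034],[-0.0050,0.0012,0.0034]],"hand":[0,0,0,0,0,0]}'
python3 -m creep '{"angular":[[0,0,0],[0,0,0]],"dp":[[0.008,-0.002,-0.0055],[0.016,-0.004,-0.011]],"hand":[0,0]}'
python3 cart.py .56 -.06 .29 20 -30 4
```

```text
time_s: 11.63
position: [0.6333, -0.0321, 0.2462]
tool_rot: [-0.153, 0.875, 0.079, 0.453]
force: [-0.1, 1.4, 2.8]
width: 0.0004
time_s: 11.8
position: [0.6322, -0.0319, 0.2642]
tool_rot: [-0.153, 0.876, 0.078, 0.451]
force: [0.7, 0.0, 0.2]
width: 0.0003
11.8 turn 5.5 dist 0.082
0.05 [-0.58 -0.22  2.22  1.19  0.87  0.11] 0.0
0.05 [-0.63 -0.27  2.26  1.2   0.92  0.08] 0.0
0.05 [-0.68 -0.33  2.3   1.21  0.97  0.05] 0.0
0.06 [-0.74 -0.38  2.33  1.22  1.02  0.02] 0.0
[[0, 1, 0], [0, 3, -1], [0, 4, -1], [0, 5, -2]]
[[-0.005, 0.0, -0.02], [-0.01, 0.001, -0.039], [-0.016, 0.001, -0.059], [-0.021, 0.002, -0.079]]
```

```bash
python3 -m creep '{"angular":[[0,1,0],[0,3,-1],[0,4,-1],[0,5,-2]],"dp":[[-0.005,0,-0.02],[-0.01,0.001,-0.039],[-0.016,0.001,-0.059],[-0.021,0.002,-0.079]],"hand":[0,0,0,0]}'
python3 cart.py .565 -.085 .148 8 0 8
```

```text
time_s: 12.13
position: [0.5586, -0.0602, 0.2884]
tool_rot: [-0.149, 0.854, 0.087, 0.491]
force: [-0.5, -0.2, 0.3]
width: 0.0002
12.1333 turn 32.4 dist 0.143
0.15 [-0.75 -0.36  2.39  1.33  0.99 -0.13] 0.0
0.17 [-0.76 -0.31  2.44  1.47  0.97 -0.3 ] 0.0
0.19 [-0.77 -0.25  2.47  1.62  0.98 -0.49] 0.0
0.2 [-0.78 -0.15  2.5   1.77  1.01 -0.68] 0.0
0.19 [-0.78 -0.04  2.51  1.92  1.07 -0.88] 0.0
0.18 [-0.78  0.1   2.5   2.04  1.16 -1.06] 0.0
0.16 [-0.77  0.26  2.48  2.14  1.27 -1.21] 0.0
0.16 [-0.76  0.41  2.44  2.22  1.39 -1.34] 0.0
[[-1, 4, -1], [-3, 7, -2], [-4, 11, -3], [-6, 15, -4], [-7, 18, -4], [-9, 22, -5], [-10, 26, -6], [-12, 29, -7]]
[[-0.015, 0.006, 0.008], [-0.03, 0.012, 0.016], [-0.044, 0.018, 0.024], [-0.059, 0.024, 0.032], [-0.074, 0.031, 0.04], [-0.089, 0.037, 0.048], [-0.103, 0.043, 0.055], [-0.118, 0.049, 0.063]]
```

```bash
python3 -m creep '{"angular":[[-1,4,-1],[-3,7,-2],[-4,11,-3],[-6,15,-4],[-7,18,-4],[-9,22,-5],[-10,26,-6],[-12,29,-7]],"dp":[[-0.015,0.006,0.008],[-0.03,0.012,0.016],[-0.044,0.018,0.024],[-0.059,0.024,0.032],[-0.074,0.031,0.04],[-0.089,0.037,0.048],[-0.103,0.043,0.055],[-0.118,0.049,0.063]],"hand":[0,0,0,0,0,0,0,0]}'
python3 -m creep '{"angular":[[0,0,0],[0,0,0]],"dp":[[0,0,0],[0,0,0]],"hand":[0,0]}'
python3 - <<'E'
from h import *
s=snapshot("wrist"); np.save("w11.npy",s,allow_pickle=True); cv2.imwrite("pics/w11.png",s["color"][:,:,::-1]); print(np.round(s["cam_to_world"],4))
M=np.array(s["cam_to_world"])
c=s["color"][85:150,480:590,::-1].astype(float); a=np.clip((c/255)**.5*255,0,255).astype(np.uint8)
cv2.imwrite("pics/w11c.png",cv2.resize(a,None,fx=7,fy=7,interpolation=cv2.INTER_CUBIC))
E
```

```text
time_s: 12.8
position: [0.5646, -0.0852, 0.1498]
tool_rot: [-0.048, 0.71, 0.047, 0.701]
force: [0.4, 0.2, 1.0]
width: 0.0005
time_s: 12.97
position: [0.5628, -0.0831, 0.1441]
tool_rot: [-0.052, 0.714, 0.044, 0.697]
force: [-0.0, -0.5, 1.1]
width: 0.0006
[[ 0.1362 -0.273   0.9523  0.4291]
 [-0.9906 -0.0256  0.1343 -0.1025]
 [-0.0123 -0.9617 -0.2739  0.2157]
 [ 0.      0.      0.      1.    ]]
```

View pics/w11.png

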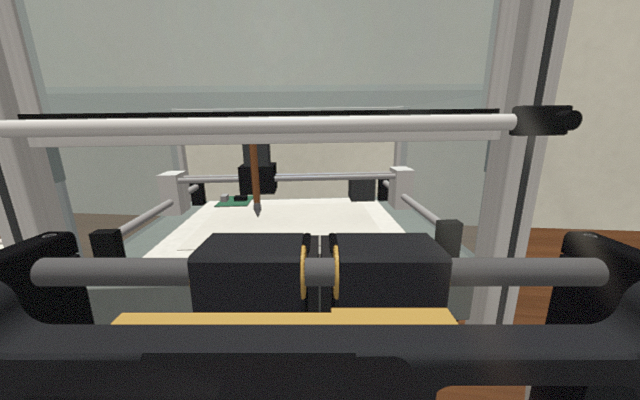

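View pics/w11c.png

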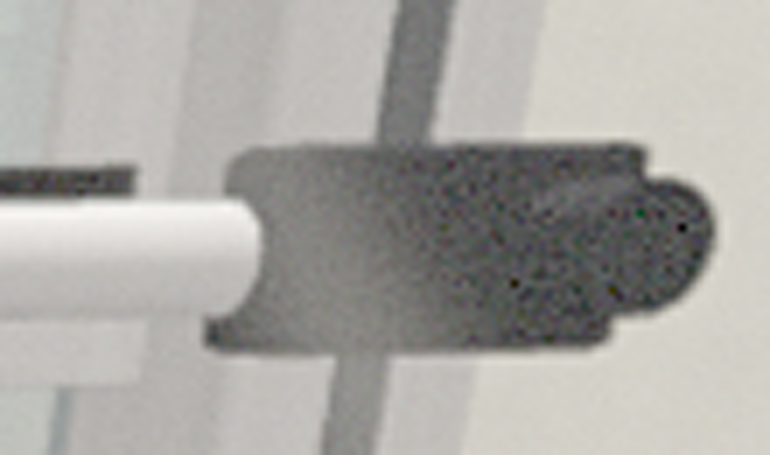

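```bash
python3 -m creep '{"angular":[[0,0,0],[0,0,0],[0,0,0],[0,0,0],[0,0,0]],"dp":[[0.02,0,0.003],[0.04,0,0.007],[0.05,0,0.01],[0.05,0,0.01],[0.05,0,0.01]],"hand":[0,0,0,0,0]}'
python3 - <<'E'
from h import *
s=snapshot("wrist"); np.save("w12.npy",s,allow_pickle=True); cv2.imwrite("pics/w12.png",s["color"][:,:,::-1]); print(np.round(s["cam_to_world"],4))
c=s["color"][135:205,480:600,::-1].astype(float); a=np.clip((c/170)**.5*255,0,255).astype(np.uint8)
cv2.imwrite("pics/w12c.png",cv2.resize(a,None,fx=6.6,fy=6.6,interpolation=cv2.INTER_CUBIC))
b=np.clip((cv2.GaussianBlur(c,(0,0),.6)/90)**.7*255,0,255).astype(np.uint8)
cv2.imwrite("pics/w12d.png",cv2.resize(b,None,fx=6.6,fy=6.6,interpolation=cv2.INTER_CUBIC))
E
```

```text
time_s: 13.43
position: [0.5762, -0.0839, 0.2046]
tool_rot: [-0.047, 0.708, 0.05, 0.702]
force: [0.8, 0.2, -0.0]
width: 0.0008
[[ 0.1374 -0.2577  0.9564  0.4414]
 [-0.9905 -0.0398  0.1315 -0.1026]
 [ 0.0041 -0.9654 -0.2607  0.2743]
 [ 0.      0.      0.      1.    ]]
```

View pics/w12.png

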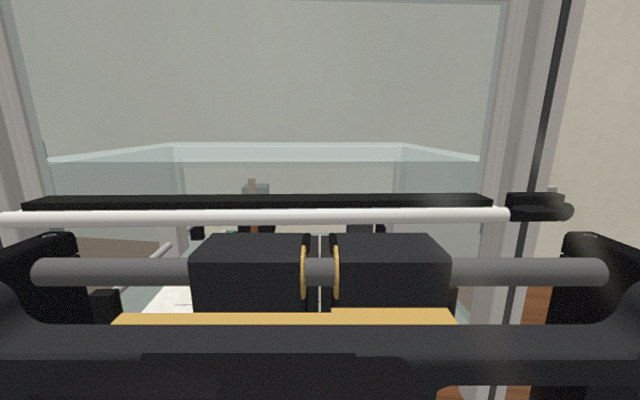

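View pics/w12c.png

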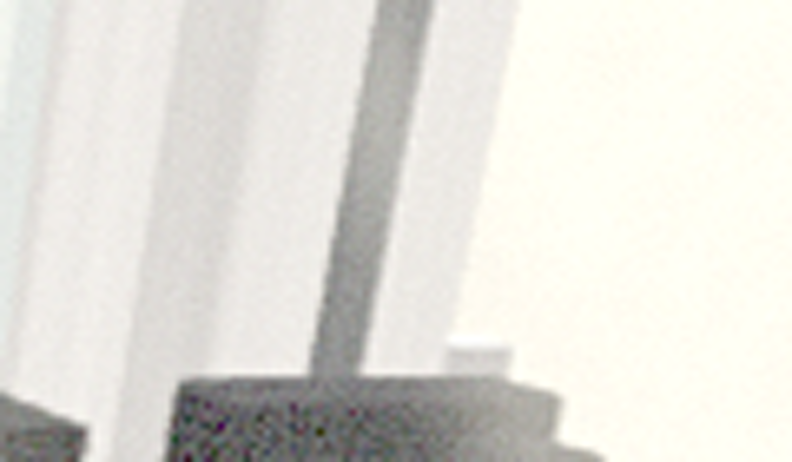

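View pics/w12d.png

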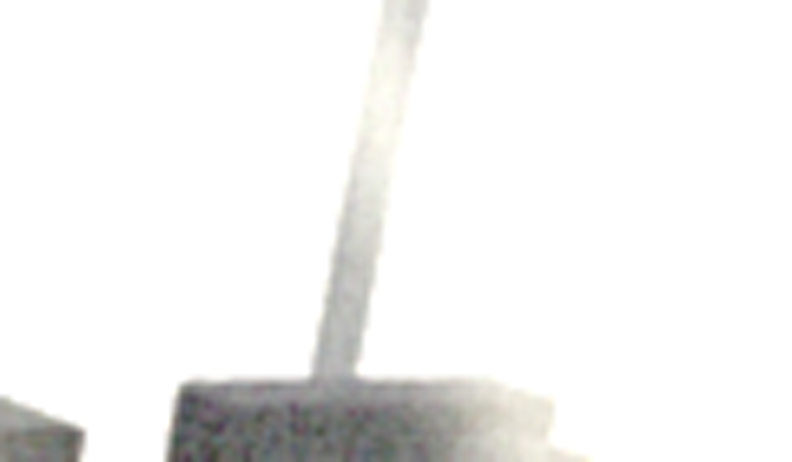

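```bash
python3 - <<'E'
from h import *
s=np.load("w12.npy",allow_pickle=True).item()
c=s["color"][182:232,485:585,::-1].astype(float)
a=np.clip((c/255)**.5*255,0,255).astype(np.uint8); b=np.clip((cv2.GaussianBlur(c,(0,0),.6)/90)**.7*255,0,255).astype(np.uint8)
cv2.imwrite("pics/w12e.png",cv2.resize(np.vstack([a,b]),None,fx=6,fy=6,interpolation=cv2.INTER_CUBIC))
E
```

```text
(no output)
```

View pics/w12e.png

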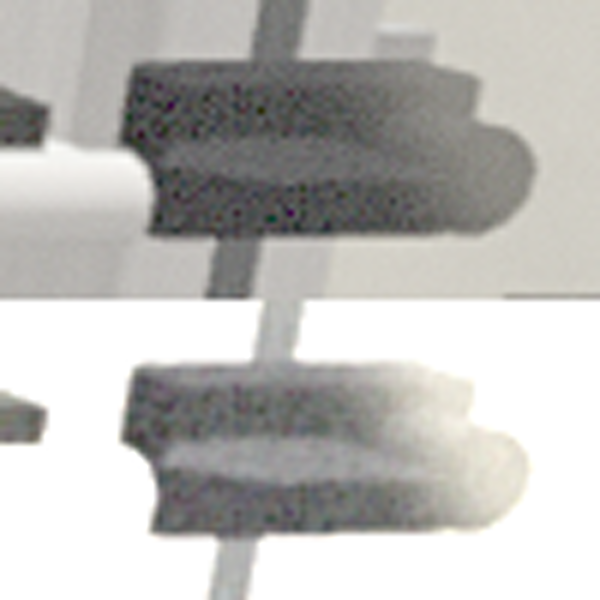

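```bash
python3 cart.py .55 -.06 .30 20 -35 6; python3 cart.py .48 -.05 .36 20 -65 8|tail -11
```

```text
13.4833 turn 36.4 dist 0.103
0.21 [-0.75 -0.01  2.51  2.06  1.11 -0.98] 0.0
0.25 [-0.76 -0.17  2.51  1.86  1.   -0.73] 0.0
0.27 [-0.76 -0.29  2.48  1.64  0.95 -0.46] 0.0
0.25 [-0.76 -0.37  2.44  1.42  0.95 -0.21] 0.0
0.22 [-0.75 -0.41  2.37  1.24  0.99  0.  ] 0.0
0.18 [-0.73 -0.42  2.3   1.08  1.06  0.18] 0.0
[[2, -6, 1], [4, -11, 3], [6, -17, 4], [8, -22, 6], [10, -28, 7], [12, -33, 8]]
[[0.016, -0.004, -0.004], [0.032, -0.009, -0.008], [0.048, -0.013, -0.012], [0.065, -0.018, -0.016], [0.081, -0.022, -0.019], [0.097, -0.027, -0.023]]
13.4833 turn 65.4 dist 0.187
0.29 [-0.75 -0.1   2.54  2.    1.05 -0.9 ] 0.0
0.38 [-0.77 -0.33  2.54  1.7   0.92 -0.52] 0.0002
0.38 [-0.77 -0.47  2.5   1.38  0.9  -0.14] 0.0
0.31 [-0.75 -0.54  2.42  1.11  0.96  0.17] 0.0
0.23 [-0.73 -0.56  2.33  0.91  1.06  0.4 ] 0.0
0.18 [-0.7  -0.53  2.22  0.75  1.18  0.58] 0.0
0.14 [-0.66 -0.48  2.11  0.63  1.31  0.72] 0.0
0.13 [-0.63 -0.42  2.    0.54  1.44  0.83] 0.0
[[1, -8, 2], [3, -16, 4], [4, -23, 6], [5, -31, 8], [7, -39, 10], [8, -47, 12], [10, -55, 14], [11, -63, 16]]
[[0.02, -0.006, -0.011], [0.039, -0.012, -0.023], [0.059, -0.017, -0.034], [0.078, -0.023, -0.046], [0.098, -0.029, -0.057], [0.117, -0.035, -0.069], [0.137, -0.04, -0.08], [0.156, -0.046, -0.092]]
```

```bash
python3 -m creep '{"angular":[[2,-6,1],[4,-11,3],[6,-17,4],[8,-22,6],[10,-28,7],[12,-33,8],[12,-33,8]],"dp":[[0.016,-0.004,-0.004],[0.032,-0.009,-0.008],[0.048,-0.013,-0.012],[0.065,-0.018,-0.016],[0.081,-0.022,-0.019],[0.097,-0.027,-0.023],[0.097,-0.027,-0.023]],"hand":[0,0,0,0,0,0,0]}'
python3 cart.py .48 -.05 .36 20 -65 5|tail -7
```

```text
time_s: 14.07
position: [0.5497, -0.0592, 0.3]
tool_rot: [-0.146, 0.856, 0.083, 0.49]
force: [1.2, 0.7, -0.4]
width: 0.0006
0.21 [-0.74 -0.48  2.29  1.01  1.09  0.28] 0.0
0.18 [-0.71 -0.49  2.22  0.86  1.16  0.45] 0.0
0.15 [-0.69 -0.48  2.15  0.73  1.25  0.6 ] 0.0
0.12 [-0.66 -0.46  2.08  0.63  1.34  0.72] 0.0
0.1 [-0.63 -0.42  2.    0.54  1.44  0.83] 0.0
[[0, -7, 2], [0, -13, 5], [0, -20, 7], [1, -26, 9], [1, -33, 12]]
[[0.003, -0.008, -0.016], [0.007, -0.015, -0.033], [0.01, -0.023, -0.049], [0.013, -0.031, -0.066], [0.016, -0.039, -0.082]]
```

```bash
python3 -m creep '{"angular":[[0,-7,2],[0,-13,5],[0,-20,7],[1,-26,9],[1,-33,12],[1,-33,12],[1,-33,12],[1,-33,12]],"dp":[[0.003,-0.008,-0.016],[0.007,-0.015,-0.033],[0.010,-0.023,-0.049],[0.013,-0.031,-0.066],[0.016,-0.039,-0.082],[0.016,-0.039,-0.082],[0.016,-0.039,-0.082],[0.016,-0.039,-0.082]],"hand":[0,0,0,0,0,0,0,0]}'
python3 - <<'E'
from h import *
for n in("top","scene"):
    s=snapshot(n); np.save(n+"13.npy",s,allow_pickle=True); cv2.imwrite(f"pics/{n}13.png",s["color"][:,:,::-1])
s=snapshot("scene")
cv2.imwrite("pics/s13c.png",cv2.resize(s["color"][60:160,255:335,::-1],None,fx=6,fy=6,interpolation=cv2.INTER_CUBIC))
E
```

```text
time_s: 14.73
position: [0.4799, -0.0491, 0.358]
tool_rot: [-0.173, 0.962, 0.037, 0.209]
force: [-0.4, 0.1, -0.1]
width: 0.0004
```

View pics/top13.png

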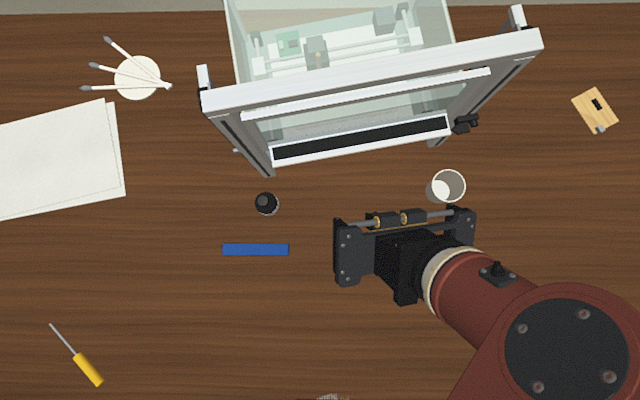

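View pics/scene13.png

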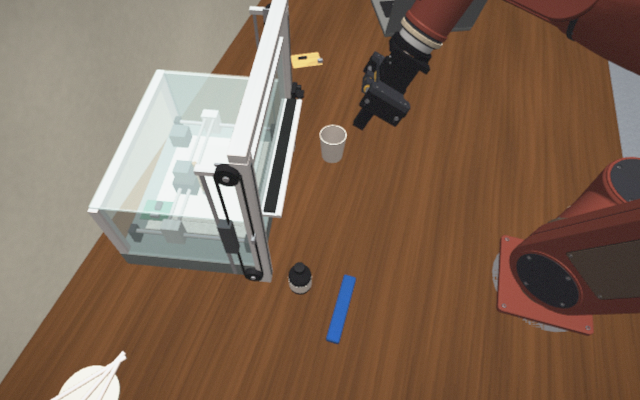

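View pics/s13c.png

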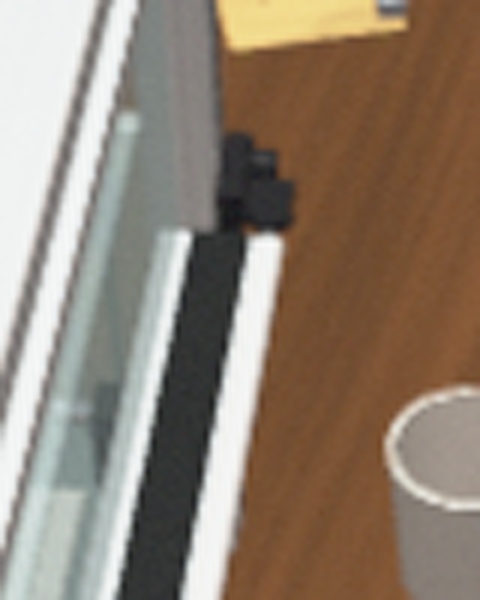

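```bash
python3 - <<'E'
from hgt import *
t0=[[430.1, 143.9], [281.4, 170.6], [280.4, 161.1], [428.6, 134.1]]; s0=[[296.4, 130.1], [278.1, 238.4], [268.9, 238.1], [289.1, 130.9]]
for n,b in (("top6",(265,110,452,170)),("top7",(262,105,456,168)),("top9",(262,105,453,168)),("top13",(262,105,453,168))):
    c=np.load(n+".npy",allow_pickle=True).item(); q,a=quad(c["color"],b); print(n,q.round(1).tolist(),est(c,t0,q) if len(q)==4 else a)
# lip nose heights by wrist level views + pointer tip
def z_at(c,u,v,x_plane_pt,nrm=np.array([.982,.189,0])):
    o,d=ray(c,u,v); t=np.dot(np.array(x_plane_pt)-o,nrm)/np.dot(d,nrm); return (o+t*d).round(4)
w8,w11,w12=[np.load(f"{n}.npy",allow_pickle=True).item() for n in("w8","w11","w12")]
N=[.6637+.0045,-.217,0]; 
print("nose w8",z_at(w8,480+245/7,85+182/7,N)); print("nose w11",z_at(w11,480+245/7,85+258/7,N)); print("nose w12",z_at(w12,485+140/6,182+187/6,N))
Tp=[.6676,-.2113,0]
w2=np.load("w2.npy",allow_pickle=True).item()
print("tip top w2",z_at(w2,522.6,198.2,Tp),"w12",z_at(w12,485+160/6,182+160/6,Tp))
C=[.6588,-.2212,0]
print("front edge top/bot w2",z_at(w2,542.6,203.5,C),z_at(w2,542.4,211.4,C),"w12",z_at(w12,485+290/6,182+182/6,C),z_at(w12,485+290/6,182+235/6,C))
E
```

```text
top6 [[442.1, 131.6], [275.6, 161.1], [276.4, 150.6], [440.4, 120.9]] (array([87.4, 90.1, 83.6, 86.8]), np.float64(0.33263232414835814), np.float64(87.66445585675953))
top7 [[447.1, 126.6], [273.4, 157.9], [273.1, 146.6], [445.1, 115.1]] (array([118.2, 117.6, 116.2, 118.1]), np.float64(0.33263232414835814), np.float64(118.6063339116105))
top9 [[447.1, 126.4], [273.6, 158.4], [272.4, 146.4], [445.6, 114.9]] (array([119. , 113.9, 119.8, 120.2]), np.float64(0.33263232414835814), np.float64(118.1821847887881))
top13 [[446.4, 127.4], [273.6, 158.1], [272.6, 147.6], [444.4, 116.1]] (array([113.7, 115.3, 112.3, 113.1]), np.float64(0.33263232414835814), np.float64(114.3235036575794))
nose w8 [ 0.6669 -0.21    0.2215]
nose w11 [ 0.6668 -0.2095  0.2132]
nose w12 [ 0.6668 -0.2095  0.2135]
tip top w2 [ 0.6678 -0.2121  0.2172] w12 [ 0.6677 -0.2116  0.2167]
front edge top/bot w2 [ 0.6587 -0.2205  0.2175] [ 0.659  -0.222   0.2117] w12 [ 0.6589 -0.2216  0.2169] [ 0.6591 -0.2229  0.2105]
```

```bash
python3 -c "
from rig import job_done,readout
s=readout.get_state(); print(s['time_s'],s['force'],s['qvel'].round(3)); print(job_done())"
```

```text
14.8833 [ 0.09517435  0.39774922 -0.36699295] [-0.001 -0.001 -0.011 -0.005  0.008  0.009]
the job is handed in; nothing more can be done
None
```

The window is standing at its loading height and the job was handed in at 14.9 s. The lip is level with the pointer to about 1 mm, which is roughly the limit of what I could measure.

- **What I did:** I pushed the lip up from beneath with the closed fingertips. This went about 7 mm too high, so I pressed the tread down about 8 mm from above. I then drew the hand well back. The lip was never gripped.
- **Lip against pointer:** the last wrist-camera views put the middle of the lip's nose at z ≈ 213.4 mm. They put the pointer's mid-height at about 214 mm, so the lip may be about 0.5–1 mm low.
- **Everything else:** the final pictures show the cup, ink bottle and blue bar where they started, and the hand is clear of the guard. The force reading is near zero.
- **A check that disagreed:** from its own pictures, the top camera put the window's rise at about 114 mm, against about 124 mm from the wrist views. I trusted the wrist views because they show lip and pointer side by side. The height at which the fingers first touched the tread also agreed with them to within about 2 mm.

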